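# Hook the screw tin out from under the riser into its V-stop

### The job

Take the wire pull hook by its handle, hook its curved end behind the open tin of screws under the low riser, and drag the tin out across the bench, without touching it with the fingers, until it sits fully home in the V-stop of the nest. Where the V-stop is clamped must be felt: snug the tin against it with a steady pull of about 9 N for half a second and never press it there with more than 14 N. Then leave the tin upright in the V, set the hook down on the bench as it stood, well clear of it, and leave everything else where it is.

Things in the scene. Friction and masses are not known exactly. Their poses are not given: they have to be found in the camera images.
- hook_handle (a point): Bridge-shaped pull hook (0.12 kg), grip point of its wooden handle: level bar 18 mm wide, 26 mm tall, from x=-70 to +40 mm of this point, 40 mm above the worktop as the hook stands. x along the handle to the hooked end, z up. Behind it a wire foot at x=-82 mm, 36 mm wide. In front an 8 mm steel shaft runs on level at this height to x=184 mm, then straight down into the cradle.
- hook_cradle (a point): Centre of the hook's cradle, 140 mm along x from hook_handle and 35.5 mm lower, 4.5 mm above the worktop as it stands; same axes. The cradle is a level arc of 8 mm wire, 40 mm inside radius about this point, 50 degrees to either side of +x; the shaft's upright part joins it at its middle. A tin pulled by it rests with its centre about 8 mm to +x of this point.
- tin_center (a point): Centre, half-way up (14.5 mm), of the open round metal tin of screws: 63 mm across, 29 mm tall, standing on the worktop just under the riser's front edge, with nothing within 25 mm of its side. 0.11 to 0.2 kg. It slides.
- nest: Fixed nest: rail 20 mm wide, 6 mm high, with a clamped aluminium V-stop: rigid walls 25 mm high, 80 degrees between them, 70 mm wide over all, open to the nest's +x (about to the riser). Origin, on the worktop: centre of the seated tin with the stop outermost; the stop is clamped 0 to 20 mm deeper (-x), not reported, to be felt. All within x=-110 to -9 mm; clamp knob 30 mm high.
- riser: Low fixed wooden riser, 120 mm deep (x) by 320 mm wide (y), top 102 mm and underside 90 mm above the worktop, on four 16 mm square legs centred at x=+-50, y=+-148 mm. Origin on the worktop under its middle; front edge at x=-60 mm.
- flux_pot: round lidded flux pot, 38 mm across, 38 mm tall, standing on top of the riser; bystander, origin under its centre
- transformer: small transformer standing on top of the riser, 78x45x38 mm; bystander, origin under its centre
- relay: clear relay, 28x21 mm, 36 mm tall, on the worktop; bystander, origin under its centre
- big_cap: upright cylindrical capacitor, 25 mm across, 44 mm tall, on the worktop; bystander, origin under its centre
- pcb_small: small populated circuit board lying on the worktop, 36x50x16 mm; bystander, origin under its centre
Not all that is in view belongs to the job. What is shaped like the part that bears tin_center but purple is not meant.

How it is judged:
On the way, in this order (a step that is already met when the one before it is completed fails the run):
1. the tin is dragged out by the hook: it lies in the cradle (within 22 mm of its centre) and has come at least 30 mm (horizontal distance between tin_center and hook_cradle below 0.022 m and distance of tin_center from where it was at the start of the episode above 0.03 m), for 0.1 s.
2. the tin is in the V and pressed home there by the hook with more than 5 N for 0.3 s (x of tin_center in the frame of nest between -0.0235 and 0.004 m and y of tin_center in the frame of nest between -0.005 and 0.005 m and contact force between tin and nest above 5 N and contact force between pull_hook and tin above 3 N), for 0.3 s.
At the end, for the whole second after the job is handed in: The tin stands upright in the V of the nest (centre between 23.5 mm inside and 4 mm outside the nest's origin along its x, within 5 mm sideways), at rest; the pull hook stands upright on the worktop, at rest, not touching the tin and with its cradle's centre more than 90 mm from the tin's (x of tin_center in the frame of nest between -0.0235 and 0.004 m and y of tin_center in the frame of nest between -0.005 and 0.005 m and angle between tin's own z axis and vertical below 0.1 rad and height (world z) of tin_center below 0.02 m and linear speed of tin below 0.01 m/s and angle between pull_hook's own z axis and vertical below 0.15 rad and height (world z) of hook_handle below 0.047 m and linear speed of pull_hook below 0.02 m/s and horizontal distance between hook_cradle and tin_center above 0.09 m and contact force between pull_hook and tin below 0.05 N).
It fails at once if the tin is pressed against the nest with more than 14 N (contact force between tin and nest above 14 N).
It fails at once if the fingers touch the tin (contact force between the fingers and tin above 0.5 N).
It fails at once if the tin is tipped by more than 20 degrees or lifted by more than 15 mm (angle between tin's own z axis and vertical above 0.35 rad or height (world z) of tin_center above 0.0295 m).
It fails at once if a bystander is moved by more than 20 mm (distance of any of flux_pot, transformer, relay, big_cap, pcb_small from where it was at the start of the episode above 0.02 m).
It also fails if it takes over 66 s, if anything falls off the work surface, if the arm or the gripper's body presses on something with over 40 N, if the wrist force passes 120 N, or if a joint passes its speed limit or range.

### The arm

A 7-joint arm with a two-finger parallel gripper is mounted at the origin on a cart in front of the work surface, level with it; the furniture and walls round the work are solid. World frame = base frame: x ahead of the robot, y to its left, z up, the work surface at z = 0. Lengths are in m, angles in rad, forces in N, time in s.
With the tool pointing down it reaches from about 0.425 to 0.925 m from the base axis. Payload 6.8 kg.
Tool frame: the origin (TCP) lies midway between the tips of the shut fingers; the grasp point (between the pads) lies 19 mm behind it; z points along the fingers, x is the direction in which the jaws open and shut, and the axes are right-handed (so a half turn about z gives the same grasp; the last joint's range is limited). The gripper opens to 85 mm and grips with 20 to 120 N. Pads are 22 mm wide; open, the fingers measure 114 mm over their backs; the gripper's body (76 mm by 85 mm) begins 54 mm behind the grasp point. The pads swing forward as they close: fully open they stand 13 mm farther back than shut.
Start: joints at [1.213, 0.477, 0.022, 1.555, -0.011, 1.109, -0.083], TCP at [0.167, -0.654, 0.231] pointing down, gripper open.
Joint ranges: [-2.96, 2.96], [-0.34, 2.1], [-1.41, 1.46], [0.24, 2.44], [-1.37, 4.51], [0.17, 1.92], [-2.96, 2.96]. Speed limits (rad/s): [2.39, 2.39, 3.14, 3.14, 3.14, 3.14, 3.14].

### API

Orientations are given as a unit quaternion [w, x, y, z].
In Python, from station import bot, imaging, nets gives the robot as it stands. The module is installed in compiled form; this text tells all that it offers.
- The arm moves only by the tool apply_moves, never from a script. Its argument "moves" is text: rows parted by semicolons, each of 7 numbers parted by spaces: the gripper command: -1 is fully open, 1 is shut, values between are in proportion, then the shift along the tool's x, y, z normalised to -1 to 1, where 1 is 120 mm, then the turn, a rotation vector about the tool's x, y, z normalised to -1 to 1, where 1 is 4 degrees. In form: hand dx dy dz rx ry rz; .... A call has 1 to 12 rows; each row shifts and turns the commanded pose from where the row before left it, along the tool's axes as they then stand; what a row does not reach is not made up. A row lasts 1/12 s, in which the tool goes at most 41.7 mm and 7.16 degrees, less where a joint would pass 70% of its speed; a pose out of reach is approached as far as the arm can. A call with a number of a shift or a turn outside -1 to 1 is refused whole. A call with a gripper value outside its range is refused whole. The fingers move at their own pace and stop on an object; "force" is the grip in N (left out, the last holds). Time passes only in rows, so rows that do not move let the fingers close. It gives the time, the measured TCP pose, the force and the opening at its end, in the units of the state.
- bot.get_obs(): the state, without advancing time (a new reading comes with each control period).
- imaging.read_camera(name): name is "side" or "top"; returns a dict with "image" (420x560x3 uint8, red, green, blue), "fx", "fy", "cx", "cy" (pixels), "dist_coeffs" ([k1, k2, p1, p2, k3] as OpenCV has them; the pictures are not rectified), "view" (4x4, takes a point from world to camera coordinates). Camera axes: x right, y down, z forward; pixel columns grow to the right and rows downward; lengths in m; the calibration is good to about 2 mm. A picture is of the moment at which its call begins. There is no depth.
- bot.hand_in(): hands the job in, once; it reports no verdict.
Trained networks look in a picture, given as the dict that the camera call returned (one of the last four; its "shot" number tells which), for a name from the list of things; names that differ only in an ending like _2 or _b are one class to them, and where a whole thing is asked for, a point or a joint stands for the part that bears it (a point fixed in the world has none). Each returns a list of dicts, best first, with "score" (0 to 1); they miss things now and then, are a little off and sometimes report something else, mostly with a low value. They report only what shows in the picture. A call takes as long as a camera call. They do not tell look-alikes from the thing itself.
- nets.spot_in(picture, name): "rect" ([left, top, right, bottom] in pixels, round what is visible of it).
- nets.outline_of(picture, name): "region" (420x560 bool, what is visible of it) and "rect" ([left, top, right, bottom] in pixels, round what is visible of it).
- nets.spot_point(picture, name): "location" ([column, row] in pixels: a listed point, or the origin of a listed thing).
The state is a dict: "t": time; "q": joint angles; "joint_vel": joint speeds; "joint_torque": joint torques, N m; "eef_pos": TCP position; "tool_rot": TCP orientation; "contact_force": force on the tool from outside, world axes, zero at the start; "torque": the same for the moment, N m; "gripper_width": opening from 0.0 (shut) to 1.0 (fully open).
Only numpy, scipy, OpenCV 4.12 (cv2) and the standard library are available. Lean on these libraries where they do the work, as an engineer would, in place of code of your own. Each camera call takes 0.05 s, during which the arm holds its last target.

## Working session

There is one attempt and no reset: what is moved stays moved. The work goes in short steps, Python scripts to look and compute and a tool call to move; the robot and the scene stay as the last step left them, time stands still between calls to the robot, and variables do not carry over. Pictures are saved under pics/ and viewed, and the job is handed in when it is done.

Besides the shell and the picture viewer there is one more tool, called after "Request:" in YAML: its name, and indented under it one key for each argument. apply_moves: Moves the arm, as the interface text tells. Scaled input: -1 to 1 covers 120 mm each way for a shift and 4 degrees each way for a turn. Its arguments: {"type":"object","properties":{"moves":{"type":"string"},"force":{"type":"number"}},"required":["moves"]}

```bash
mkdir -p pics
cat > h.py <<'E'
import numpy as np,cv2
from station import bot,imaging,nets
def pix2world(c,uv,z):
    K=np.array([[c['fx'],0,c['cx']],[0,c['fy'],c['cy']],[0,0,1.]])
    p=cv2.undistortPoints(np.array([[uv]],float),K,np.array(c['dist_coeffs'],float))[0,0]
    V=np.array(c['view']);R=V[:3,:3];t=V[:3,3]
    o=-R.T@t;d=R.T@np.array([p[0],p[1],1.])
    return o+d*(z-o[2])/d[2]
def proj(c,P):
    K=np.array([[c['fx'],0,c['cx']],[0,c['fy'],c['cy']],[0,0,1.]])
    V=np.array(c['view'])
    r,_=cv2.Rodrigues(V[:3,:3])
    return cv2.projectPoints(np.array(P,float).reshape(-1,3),r,V[:3,3],K,np.array(c['dist_coeffs'],float))[0][:,0]
def save(c,n,box=None,s=1):
    im=c['image'][:,:,::-1]
    if box: im=im[box[1]:box[3],box[0]:box[2]]
    im=cv2.resize(im,None,fx=s,fy=s,interpolation=cv2.INTER_CUBIC)
    cv2.imwrite('pics/'+n,im)
E
python3 - <<'E'
from h import *
print(bot.get_obs())
H={'hook_handle':.04,'hook_cradle':.0045,'tin_center':.0145,'nest':0,'riser':0,'flux_pot':.102,'transformer':.102,'relay':0,'big_cap':0,'pcb_small':0}
for n in ['top','side']:
    c=imaging.read_camera(n);save(c,n+'0.png')
    V=np.array(c['view']);print(n,-V[:3,:3].T@V[:3,3])
    for k,z in H.items():
        for r in nets.spot_point(c,k)[:3]:
            print(n,k,round(r['score'],2),np.round(r['location'],1),np.round(pix2world(c,r['location'],z),4))
E
```

```text
{'t': 0.0, 'q': array([ 1.21295186,  0.47779119,  0.022327  ,  1.55646983, -0.01147577,
        1.10925455, -0.08309876]), 'joint_vel': array([ 1.73989489e-03, -6.31798758e-04, -2.86400796e-05, -7.68667713e-04,
        1.13083038e-03, -9.51391096e-04, -7.04335144e-05]), 'joint_torque': array([-1.17380412e-03, -5.96452904e+01,  1.60788663e+00, -2.81197894e+01,
        1.24062819e-02,  9.52763774e-03, -1.40285181e-05]), 'eef_pos': array([ 0.166672  , -0.65349291,  0.23032367]), 'tool_rot': array([-4.89888359e-04,  7.89683083e-01, -6.13514322e-01, -7.51899249e-04]), 'contact_force': array([ 0.7015015 , -0.27334597,  0.03754637]), 'torque': array([-0.04335368,  0.02802043,  0.02050075]), 'gripper_width': 0.999622013913034}
top [ 0.36389682 -0.31994956  1.12794829]
top hook_handle 0.71 [361.1 150.8] [ 0.6564 -0.4766  0.04  ]
top hook_handle 0.67 [216.4 257.4] [ 0.4317 -0.1795  0.04  ]
top hook_cradle 0.75 [150.9 242.7] [ 0.4635 -0.0342  0.0045]
top tin_center 0.69 [341.3 263. ] [ 0.4238 -0.4358  0.0145]
top tin_center 0.59 [293.  175.4] [ 0.6085 -0.3348  0.0145]
top tin_center 0.48 [361.8
[... 364 characters left out ...]
2231  0.    ]
top big_cap 0.47 [395.1 224.3] [ 0.5073 -0.5524  0.    ]
top pcb_small 0.76 [396.2 266.7] [ 0.4174 -0.553   0.    ]
side [ 0.16460934 -1.36464141  0.60883743]
side hook_handle 0.6 [232.8 229.5] [ 0.4327 -0.1729  0.04  ]
side hook_cradle 0.91 [231.4 221.4] [ 0.4582 -0.044   0.0045]
side tin_center 0.8 [317.6 258. ] [ 0.6054 -0.3371  0.0145]
side tin_center 0.79 [259.8 292.1] [ 0.4272 -0.447   0.0145]
side nest 0.67 [282.7 272.3] [ 0.5098 -0.3555  0.    ]
side riser 0.96 [336.3 268.2] [ 0.6401 -0.3731  0.    ]
side flux_pot 0.51 [319.5 214.6] [ 0.6303 -0.277   0.102 ]
side relay 0.52 [269.1 250.3] [ 0.5119 -0.238   0.    ]
side big_cap 0.69 [310.4 319.8] [ 0.5031 -0.5551  0.    ]
```

View pics/top0.png

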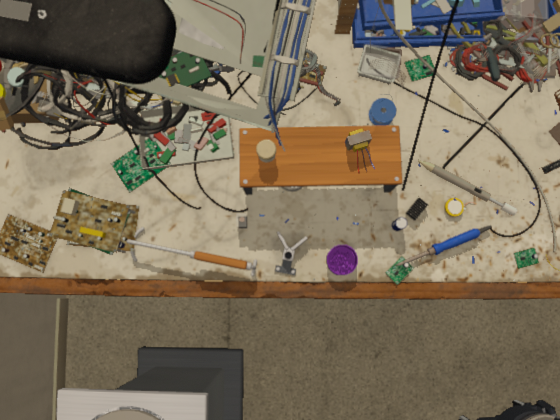

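View pics/side0.png

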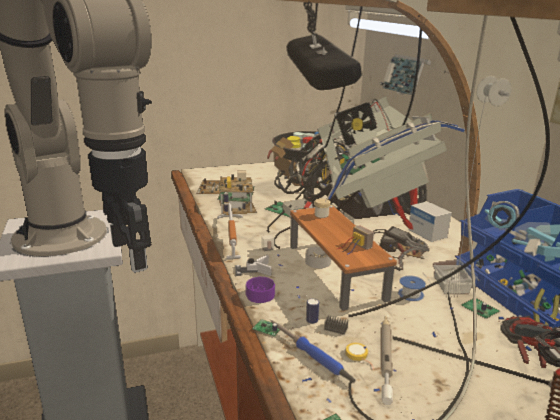

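Run:
```python
import cv2
a=cv2.imread('pics/top0.png')[130:310,110:430];cv2.imwrite('pics/top0c.png',cv2.resize(a,None,fx=2.5,fy=2.5,interpolation=cv2.INTER_CUBIC))
a=cv2.imread('pics/side0.png')[190:340,200:400];cv2.imwrite('pics/side0c.png',cv2.resize(a,None,fx=4,fy=4,interpolation=cv2.INTER_CUBIC))
```

```text
(no output)
```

View pics/top0c.png

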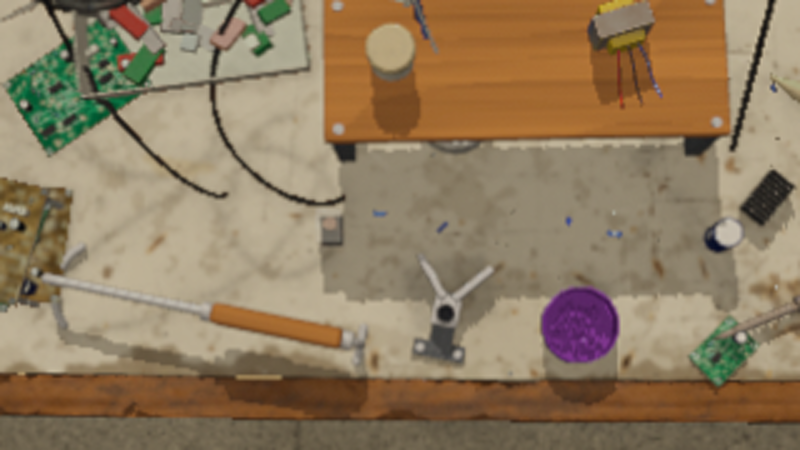

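View pics/side0c.png

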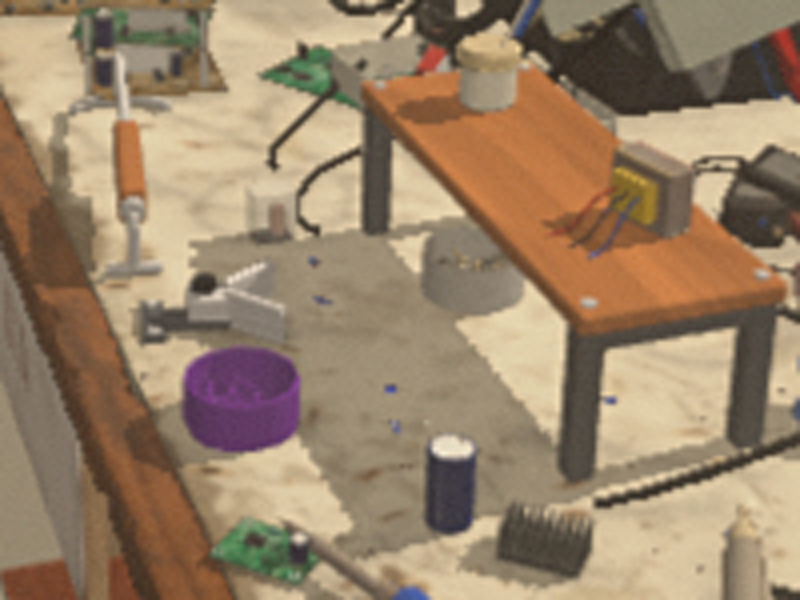

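Run:
```python
from h import *
T=imaging.read_camera('top');S=imaging.read_camera('side')
import pickle;pickle.dump((T,S),open('c0.pkl','wb'))
for n,c in (('top',T),('side',S)):
    for k in ['tin_center','nest','hook_handle','riser']:
        for r in nets.outline_of(c,k)[:3]:
            m=r['region'];ys,xs=np.nonzero(m);print(n,k,round(r['score'],2),np.round(r['rect'],1),m.sum(),xs.mean(),ys.mean())
save(T,'n_top.png',(260,215,360,285),8)
save(S,'n_side.png',(225,240,295,290),10)
save(T,'h_top.png',(110,220,265,285),5)
save(S,'t_side.png',(290,235,350,275),12)
```

```text
top tin_center 0.79 [324.4 248.  357.5 276.2] 786 341.44529262086513 259.80152671755724
top tin_center 0.61 [286.8 184.  300.9 191.6] 65 293.16923076923075 188.72307692307692
top nest 0.93 [274.5 233.1 306.8 275.1] 503 287.6500994035785 257.0755467196819
top hook_handle 0.82 [131.1 230.4 256.8 275.5] 957 196.00522466039706 255.3228840125392
top riser 0.9 [238.6 127.4 402.7 195.5] 8889 320.5003937450782 157.8795140060749
side tin_center 0.82 [244.1 278.4 276.3 304.5] 678 259.77581120943955 289.3805309734513
side nest 0.82 [234.9 256.2 271.8 275.9] 468 254.6153846153846 265.95299145299145
side hook_handle 0.6 [217.5 201.6 240.6 259.8] 379 231.40633245382585 230.83905013192611
side riser 0.6 [289.1 206.3 395.9 309.9] 4037 343.2434976467674 249.50780282387913
```

View pics/n_top.png

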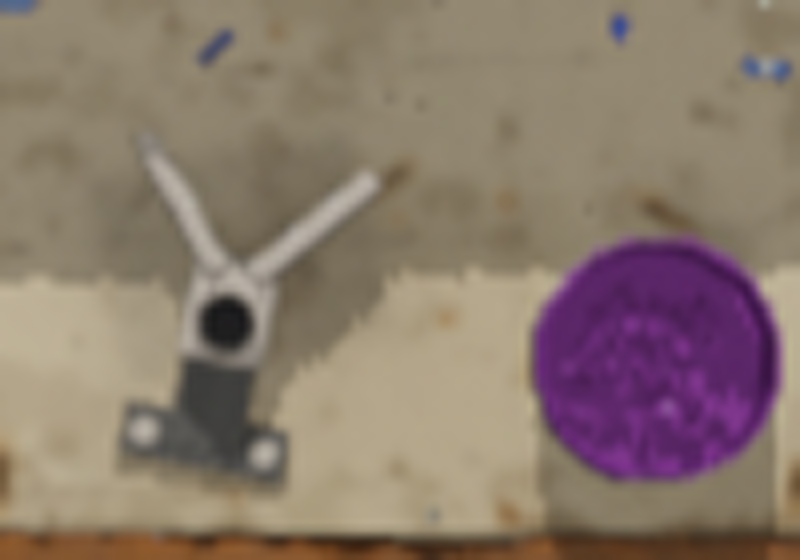

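View pics/n_side.png

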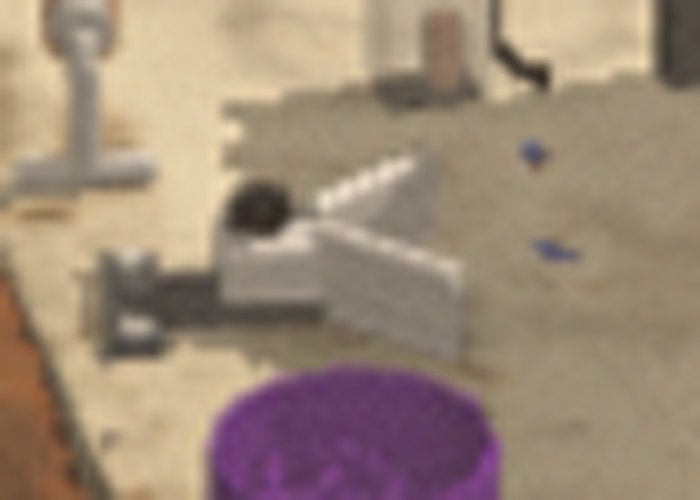

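View pics/h_top.png

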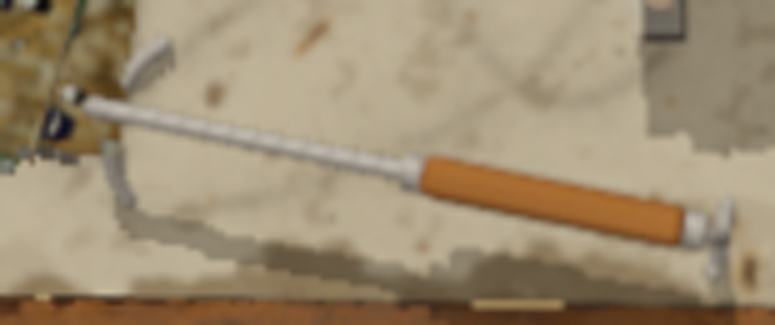

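View pics/t_side.png

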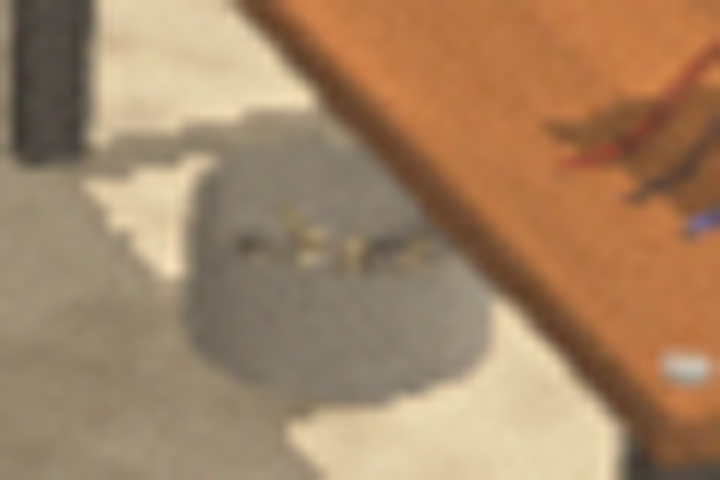

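Run:
```python
from h import *
import pickle;T,S=pickle.load(open('c0.pkl','rb'))
w=lambda c,u,z:np.round(pix2world(c,u,z)[:2],4)
a=w(T,(247,265),.053);b=w(T,(194,254.4),.053);s=w(T,(125,238.6),.044)
print('handle',a,b,np.linalg.norm(a-b),np.degrees(np.arctan2(*(b-a)[::-1])),'shaft',s,np.degrees(np.arctan2(*(s-a)[::-1])), np.linalg.norm(s-a))
for c,l in ((T,[('tipL',(278.1,232.1),.025),('tipR',(306.9,237.3),.025),('apex',(289.1,248.5),.025),('knob',(288.5,255),.03),('b1',(277.9,268.8),.01),('b2',(292.9,271.6),.01)]),(S,[('tipL',(267,255.2),.025),('tipR',(271.2,266.8),.025),('tipRb',(270.5,275.5),0)])):
    for n,u,z in l: print(n,w(c,u,z))
# tin: silhouette
th=np.linspace(0,2*np.pi,200)
def sil(c,x,y):
    P=np.concatenate([np.c_[x+.0315*np.cos(th),y+.0315*np.sin(th),np.full(200,z)] for z in(0,.029)])
    q=proj(c,P);return q[:,0].min(),q[:,0].max(),q[:,1].max()
from scipy.optimize import minimize
f=lambda p:sum((np.array(sil(S,*p))-[305.8,331,268.5])**2)
r=minimize(f,[.607,-.336],method='Nelder-Mead');print('tin side',r.x,r.fun)
q=proj(T,np.c_[r.x[0]+.0315*np.cos(th),r.x[1]+.0315*np.sin(th),np.full(200,.029)])
print('in top: rim bottom',q[:,1].max(),q[q[:,1].argmax(),0])
save(T,'t_top.png',(270,175,320,205),14)
```

```text
handle [ 0.4163 -0.2431] [ 0.4365 -0.1357] 0.10928311854993893 79.34813799339042 shaft [0.4679 0.0104] 78.49460849510751 0.25869829918265796
tipL [ 0.4862 -0.3045]
tipR [ 0.4758 -0.364 ]
apex [ 0.4524 -0.3274]
knob [ 0.4386 -0.3262]
b1 [ 0.4111 -0.3045]
b2 [ 0.4055 -0.3357]
tipL [ 0.4853 -0.3075]
tipR [ 0.4781 -0.3652]
tipRb [ 0.4777 -0.3617]
tin side [ 0.60914441 -0.33248837] 0.6255347611561111
in top: rim bottom 188.36134023859665 292.14264841573333
```

View pics/t_top.png

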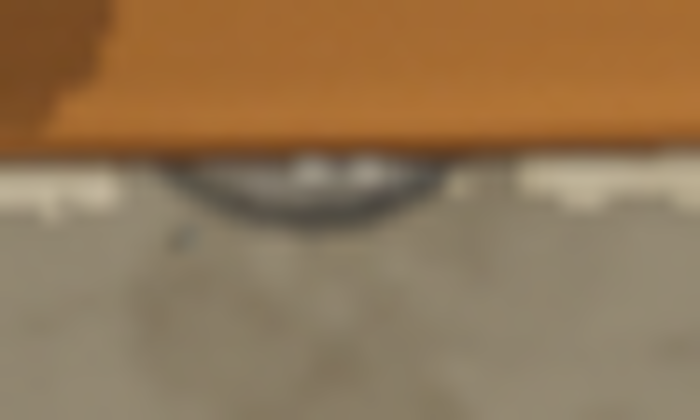

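Request:
apply_moves:
  moves: "-1 -.227 -.209 .03 0 0 0;-1 -.227 -.209 .03 0 0 0;-1 -.227 -.209 .03 0 0 0;-1 -.227 -.209 .03 0 0 0;-1 -.227 -.209 .03 0 0 0;-1 -.227 -.209 .03 0 0 0;-1 -.227 -.209 .03 0 0 0;-1 -.227 -.209 .03 0 0 0;-1 -.227 -.209 .03 0 0 0;-1 -.227 -.209 .03 0 0 0;-1 -.227 -.209 .03 0 0 0;-1 -.227 -.209 .03 0 0 0"
  force: 60

```text
t: 2.6
eef_pos: [0.3783, -0.2614, 0.1883]
tool_rot: [0.0, 0.79, -0.614, 0.0]
contact_force: [1.1, -0.7, 0.2]
gripper_width: 0.997
```

Request:
apply_moves:
  moves: "-1 -.227 -.209 .03 0 0 0;-1 -.227 -.209 .03 0 0 0;-1 -.227 -.209 .03 0 0 0;-1 0 0 0 0 0 -1;-1 0 0 0 0 0 -1;-1 0 0 0 0 0 -1;-1 0 0 0 0 0 -1;-1 0 0 0 0 0 -1;-1 0 0 0 0 0 -1;-1 0 0 0 0 0 -1;-1 0 0 0 0 0 -1;-1 0 0 0 0 0 -1"

```text
t: 3.6
eef_pos: [0.4305, -0.1652, 0.1775]
tool_rot: [0.0, 0.941, -0.338, 0.0]
contact_force: [-0.3, -0.2, -0.1]
gripper_width: 1.003
```

Request:
apply_moves:
  moves: "-1 0 0 0 0 0 -1;-1 0 0 0 0 0 -1;-1 0 0 0 0 0 -1;-1 0 0 0 0 0 -1;-1 0 0 0 0 0 -1;-1 0 0 0 0 0 -1;-1 0 0 0 0 0 -1;-1 0 0 0 0 0 0;-1 0 0 0 0 0 0"

```text
t: 4.35
eef_pos: [0.4304, -0.1653, 0.1774]
tool_rot: [0.0, 0.995, -0.103, 0.0]
contact_force: [-0.5, 0.3, 0.2]
gripper_width: 0.998
```

```bash
cat >> h.py <<'E'
from scipy.spatial.transform import Rotation as Ro
def st():
    o=bot.get_obs();q=o['tool_rot'];R=Ro.from_quat([q[1],q[2],q[3],q[0]]).as_matrix()
    print('t',round(o['t'],2),'p',np.round(o['eef_pos'],4),'az',round(np.degrees(np.arctan2(R[1,0],R[0,0])),2),'zax',np.round(R[:,2],4),'F',np.round(o['contact_force'],2),'g',round(o['gripper_width'],3))
    return o,R
E
python3 - <<'E'
from h import *
o,R=st()
d=np.array([.431,-.165,.08])-o['eef_pos'];print('tool d/120mm',np.round(R.T@d/.12,3))
E
```

```text
t 4.35 p [ 0.4304 -0.1653  0.1774] az -11.82 zax [ 3.e-04 -1.e-04 -1.e+00] F [-0.48  0.34  0.25] g 0.998
tool d/120mm [ 0.004 -0.003  0.812]
```

Request:
apply_moves:
  moves: "-1 0 0 .25 0 0 -.2;-1 0 0 .25 0 0 0;-1 0 0 .25 0 0 0;-1 0 0 .2 0 0 0;-1 0 0 .15 0 0 0;-1 0 0 .1 0 0 0;-1 0 0 .09 0 0 0;-1 0 0 0 0 0 0;-1 0 0 0 0 0 0"

```text
t: 5.1
eef_pos: [0.4304, -0.1651, 0.0224]
tool_rot: [-0.0, 0.995, -0.095, -0.0]
contact_force: [0.8, -0.9, 0.5]
gripper_width: 0.997
```

Run:
```python
from h import *
st();c=imaging.read_camera('top');save(c,'g1.png',(110,200,310,300),4)
c=imaging.read_camera('side');save(c,'g1s.png',(170,160,320,270),5)
```

```text
t 5.1 p [ 0.4304 -0.1651  0.0224] az -10.93 zax [-5.e-04  1.e-04 -1.e+00] F [ 0.76 -0.86  0.48] g 0.997
```

View pics/g1.png

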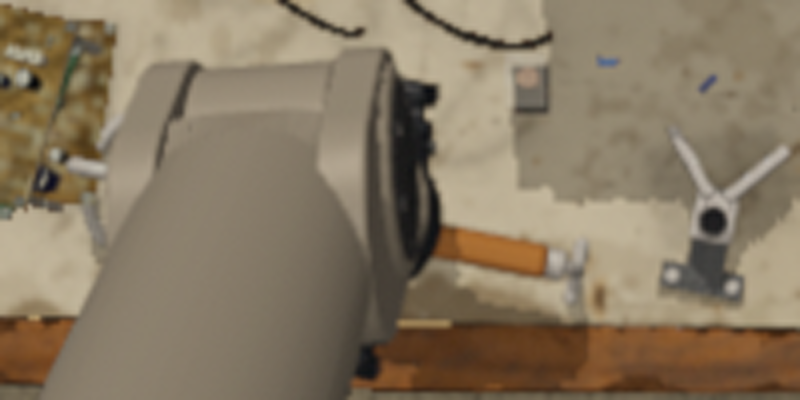

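View pics/g1s.png

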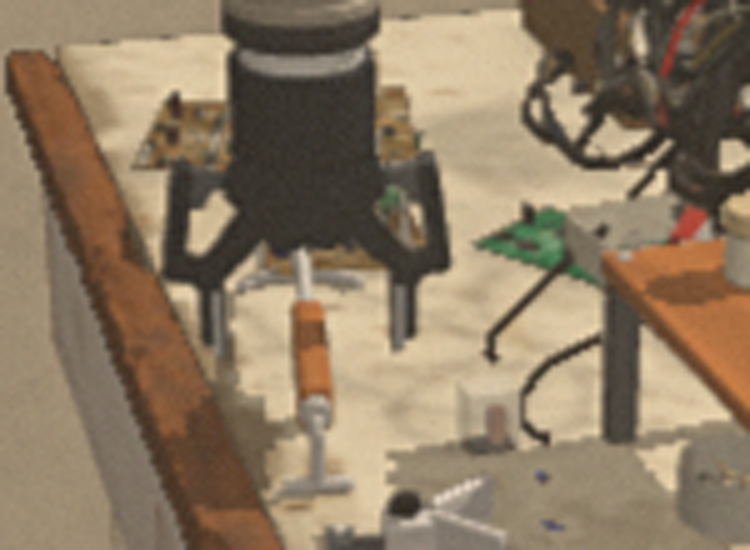

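Request:
apply_moves:
  moves: "1 0 0 0 0 0 0;1 0 0 0 0 0 0;1 0 0 0 0 0 0;1 0 0 0 0 0 0;1 0 0 0 0 0 0;1 0 0 0 0 0 0;1 0 0 0 0 0 0;1 0 0 0 0 0 0"
  force: 80

```text
t: 5.87
eef_pos: [0.4303, -0.1652, 0.0228]
tool_rot: [0.0, 0.995, -0.095, -0.0]
contact_force: [-1.1, -0.6, 5.1]
gripper_width: 0.196
```

Run:
```python
from h import *
o,R=st()
```

```text
t 5.87 p [ 0.4303 -0.1652  0.0228] az -10.91 zax [-2.e-04 -3.e-04 -1.e+00] F [-1.11 -0.58  5.08] g 0.196
```

Request:
apply_moves:
  moves: "1 0 0 -.08 0 0 0;1 0 0 -.2 0 0 0;1 0 0 -.25 0 0 0;1 0 0 -.25 0 0 0;1 0 0 -.25 0 0 0;1 0 0 -.25 0 0 0;1 -.088 .246 -.1 0 0 0;1 -.088 .246 0 0 0 0;1 -.088 .246 0 0 0 0;1 -.088 .246 0 0 0 0;1 -.088 .246 0 0 0 0;1 0 0 0 0 0 0"

```text
t: 6.87
eef_pos: [0.3465, -0.3052, 0.1884]
tool_rot: [0.001, 0.995, -0.099, -0.001]
contact_force: [0.0, -0.5, -1.2]
gripper_width: 0.199
```

Request:
apply_moves:
  moves: "1 0 0 0 0 0 .5;1 0 0 0 0 0 1;1 0 0 0 0 0 1;1 0 0 0 0 0 1;1 0 0 0 0 0 1;1 0 0 0 0 0 1;1 0 0 0 0 0 1;1 0 0 0 0 0 1;1 0 0 0 0 0 1;1 0 0 0 0 0 1;1 0 0 0 0 0 1;1 0 0 0 0 0 1"

```text
t: 7.87
eef_pos: [0.3505, -0.2996, 0.1884]
tool_rot: [-0.0, 0.879, -0.478, -0.0]
contact_force: [-0.3, 0.4, -1.5]
gripper_width: 0.195
```

Request:
apply_moves:
  moves: "1 0 0 0 0 0 1;1 0 0 0 0 0 1;1 0 0 0 0 0 1;1 0 0 0 0 0 1;1 0 0 0 0 0 1;1 0 0 0 0 0 1;1 0 0 0 0 0 1;1 0 0 0 0 0 1;1 0 0 0 0 0 1;1 0 0 0 0 0 1;1 0 0 0 0 0 .5;1 0 0 0 0 0 0"

```text
t: 8.87
eef_pos: [0.3506, -0.2996, 0.1884]
tool_rot: [0.0, -0.65, 0.76, 0.0]
contact_force: [-0.4, 0.5, -0.8]
gripper_width: 0.2
```

Run:
```python
from h import *
st();c=imaging.read_camera('top');save(c,'r1.png',(180,140,380,300),4)
d=imaging.read_camera('side');save(d,'r1s.png',(180,100,360,280),4)
import pickle;pickle.dump((c,d),open('c1.pkl','wb'))
```

```text
t 8.87 p [ 0.3506 -0.2996  0.1884] az -98.94 zax [-0.e+00  4.e-04 -1.e+00] F [-0.35  0.46 -0.79] g 0.2
```

View pics/r1.png

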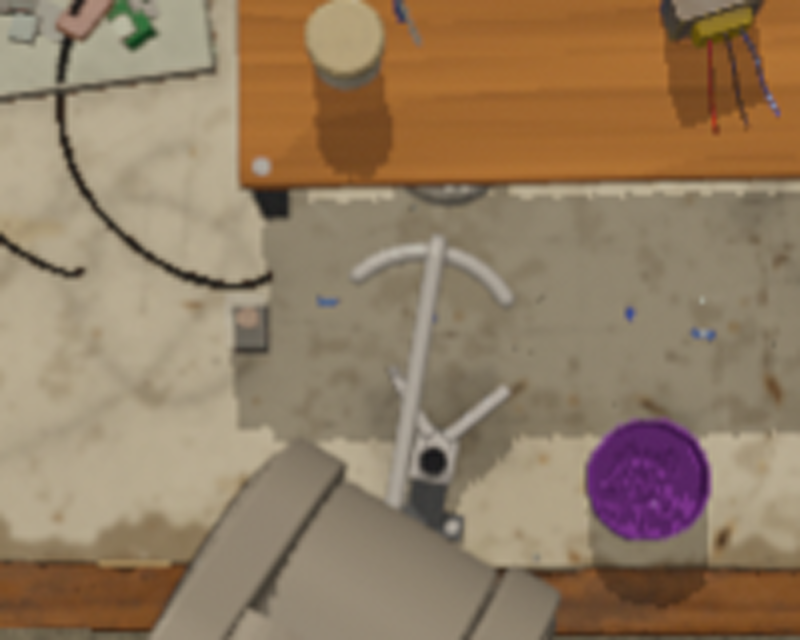

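View pics/r1s.png

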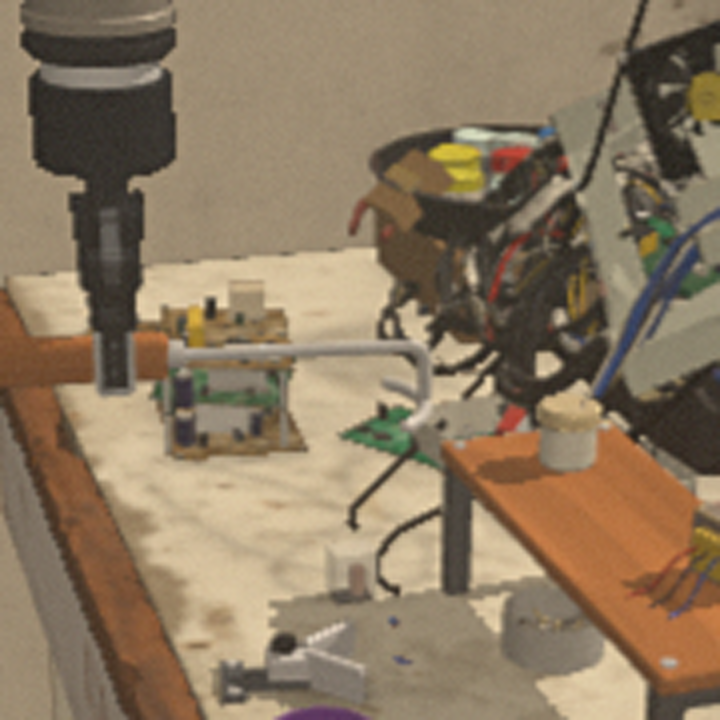

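Run:
```python
from h import *
import pickle;T,S=pickle.load(open('c1.pkl','rb'))
K=lambda c:np.array([[c['fx'],0,c['cx']],[0,c['fy'],c['cy']],[0,0,1.]])
def tri(a,b):
    A=[cv2.undistortPoints(np.array([[u]],float),K(c),np.array(c['dist_coeffs']))[0,0] for c,u in((T,a),(S,b))]
    X=cv2.triangulatePoints(np.array(T['view'])[:3],np.array(S['view'])[:3],A[0],A[1])[:,0];return X[:3]/X[3]
print('corner',tri((289.4,200.3),(285.5,188)))
print('arc tip left/far',tri((268.5,209),(277,195)))
p=np.array([.3506,-.2996])
for yaw in(-8,-10):
    u=np.array([np.cos(np.radians(yaw)),np.sin(np.radians(yaw))]);t=p+u*.174
    print(yaw,t,proj(T,[*t,.2056]),proj(S,[*t,.2056]))
for n in [.0,.05,.10]:
    q=p+u*n;print(proj(T,[*q,.2056]))
```

```text
corner [ 0.52266008 -0.32618126  0.20086228]
arc tip left/far [ 0.51312112 -0.28911001  0.17083085]
-8 [ 0.52290664 -0.32381612] [[288.03045395 199.81984101]] [[285.41316381 185.65780616]]
-10 [ 0.52195655 -0.32981478] [[291.46701887 200.37891357]] [[285.86096181 186.58209284]]
[[273.16211693 299.43292887]]
[[278.51177587 270.54674063]]
[[283.79357764 241.9760967 ]]
```

Run:
```python
from h import *
import pickle;T,S=pickle.load(open('c1.pkl','rb'))
p=np.array([.3506,-.2996]);u=np.array([np.cos(np.radians(-9)),np.sin(np.radians(-9))])
im=cv2.resize(S['image'][170:220,215:300,::-1],None,fx=9,fy=9,interpolation=cv2.INTER_CUBIC)
for s in (40,80,120,160,174):
    for dz in (.004,-.004):
        x,y=proj(S,[*(p+u*s/1000),.2056+dz])[0];cv2.circle(im,(int((x-215+.5)*9),int((y-170+.5)*9)),2,(0,0,255),-1)
cv2.imwrite('pics/r1z.png',im)
```

```text
(no output)
```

View pics/r1z.png

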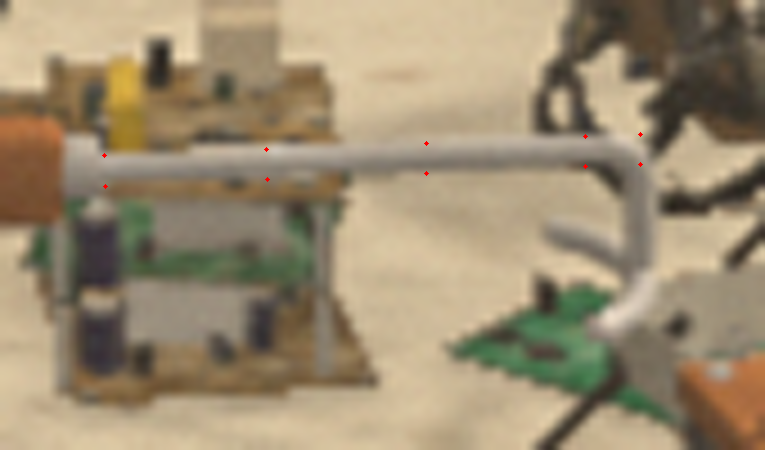

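Request:
apply_moves:
  moves: "1 0 0 .15 0 0 0;1 0 0 .2 0 0 0;1 0 0 .2 0 0 0;1 0 0 .2 0 0 0;1 0 0 .15 0 0 0;1 0 0 .1 0 0 0;1 0 0 .07 0 0 0;1 0 0 0 0 0 0;1 0 0 0 0 0 0"

```text
t: 9.72
eef_pos: [0.3508, -0.3001, 0.0598]
tool_rot: [0.0, -0.65, 0.76, 0.0]
contact_force: [0.3, -0.5, -0.1]
gripper_width: 0.2
```

Run:
```python
from h import *
o,R=st();d=imaging.read_camera('side');save(d,'d1s.png',(210,190,350,290),5)
print(np.round(R.T@(np.array([.4846,-.3137,.0598])-o['eef_pos'])/.12,3))
```

```text
t 9.72 p [ 0.3508 -0.3001  0.0598] az -98.86 zax [-1.e-04  3.e-04 -1.e+00] F [ 0.28 -0.55 -0.09] g 0.2
[-0.06  -1.119  0.   ]
```

View pics/d1s.png

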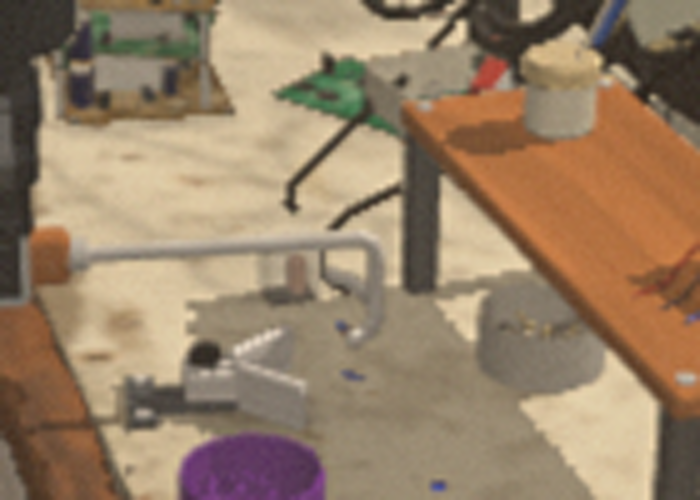

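Hook level, clearly above the nest and below the riser underside. Insert at moderate speed.

Request:
apply_moves:
  moves: "1 -.005 -.1 0 0 0 0;1 -.005 -.1 0 0 0 0;1 -.005 -.1 0 0 0 0;1 -.005 -.1 0 0 0 0;1 -.005 -.1 0 0 0 0;1 -.005 -.1 0 0 0 0;1 -.005 -.1 0 0 0 0;1 -.005 -.1 0 0 0 0;1 -.005 -.1 0 0 0 0;1 -.005 -.1 0 0 0 0;1 -.005 -.1 0 0 0 0;1 -.005 -.02 0 0 0 0"

```text
t: 10.77
eef_pos: [0.4875, -0.3137, 0.0598]
tool_rot: [0.001, -0.651, 0.759, -0.001]
contact_force: [-1.3, 0.0, -0.8]
gripper_width: 0.197
```

Run:
```python
from h import *
o,R=st();d=imaging.read_camera('side');save(d,'d2s.png',(240,190,360,280),6)
c=imaging.read_camera('top');save(c,'d2t.png',(250,140,340,220),7)
```

```text
t 10.77 p [ 0.4875 -0.3137  0.0598] az -98.82 zax [ 2.2e-03 -3.0e-04 -1.0e+00] F [-1.27  0.   -0.83] g 0.197
```

View pics/d2s.png

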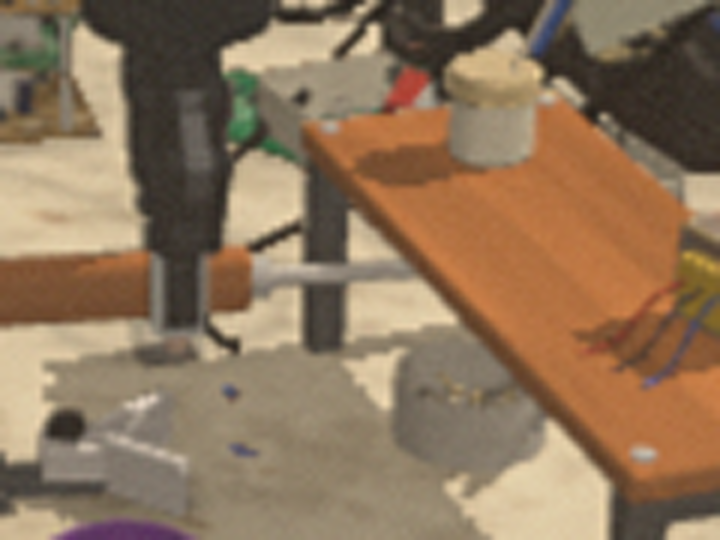

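View pics/d2t.png

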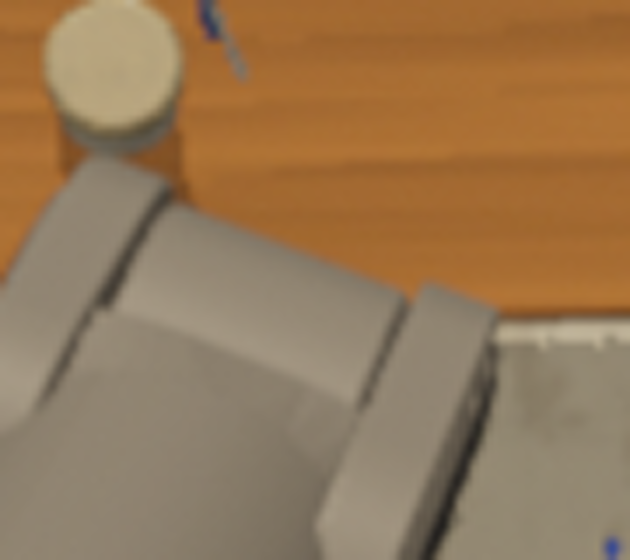

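Request:
apply_moves:
  moves: "1 0 -.03 0 0 0 0;1 0 0 .03 0 0 0;1 0 0 .06 0 0 0;1 0 0 .06 0 0 0;1 0 0 .06 0 0 0;1 0 0 .05 0 0 0;1 0 0 .035 0 0 0;1 0 0 0 0 0 0;1 0 0 0 0 0 0;1 0 0 0 0 0 0"

```text
t: 11.7
eef_pos: [0.4876, -0.3141, 0.0244]
tool_rot: [-0.0, -0.65, 0.76, 0.001]
contact_force: [-2.7, 1.7, 5.9]
gripper_width: 0.197
```

Run:
```python
from h import *
o,R=st();d=imaging.read_camera('side');save(d,'d3s.png',(240,190,360,280),6)
```

```text
t 11.7 p [ 0.4876 -0.3141  0.0244] az -98.89 zax [-1.1e-03  4.0e-04 -1.0e+00] F [-2.66  1.66  5.93] g 0.197
```

View pics/d3s.png

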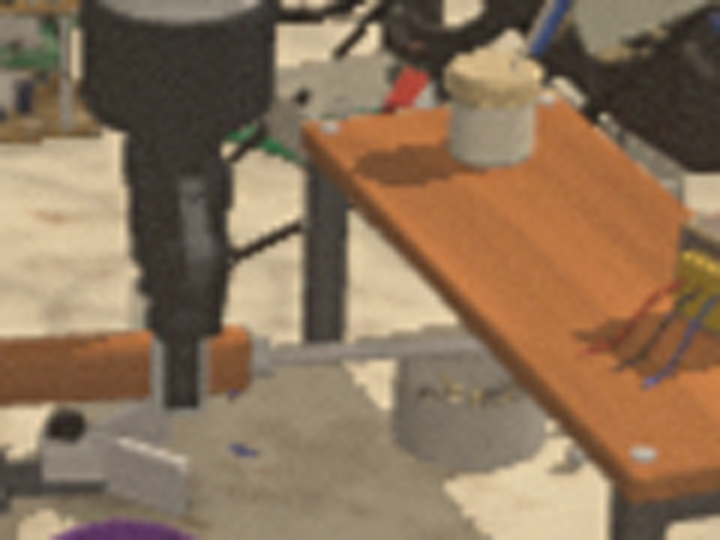

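Request:
apply_moves:
  moves: "1 0 0 -.04 0 0 0;1 0 0 -.03 0 0 0;1 0 0 0 0 0 0;1 0 0 0 0 0 0"

```text
t: 12.08
eef_pos: [0.4884, -0.3145, 0.0329]
tool_rot: [0.0, -0.65, 0.76, -0.0]
contact_force: [-0.0, -0.4, -0.6]
gripper_width: 0.199
```

Run:
```python
from h import *
o,R=st();d=imaging.read_camera('side');save(d,'d4s.png',(200,200,360,290),5)
```

```text
t 12.08 p [ 0.4884 -0.3145  0.0329] az -98.89 zax [ 7.e-04 -4.e-04 -1.e+00] F [-0.03 -0.43 -0.63] g 0.199
```

View pics/d4s.png

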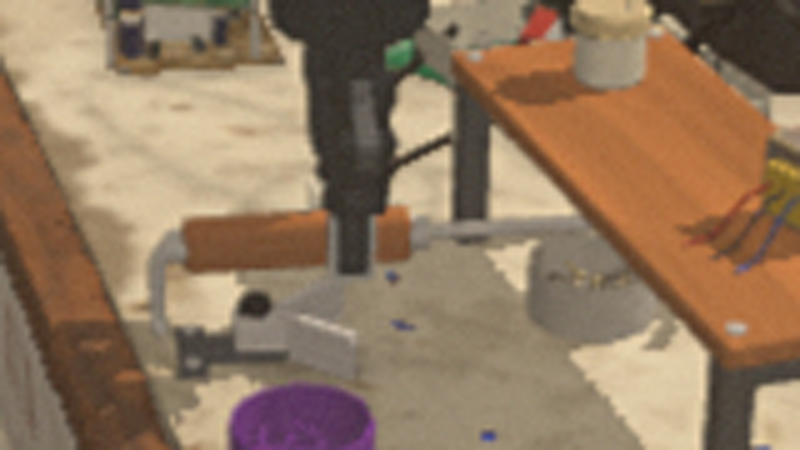

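Request:
apply_moves:
  moves: "1 .005 .03 0 0 0 0;1 .008 .045 0 0 0 0;1 .008 .04 0 0 0 0;1 0 0 .03 0 0 0;1 0 0 .035 0 0 0;1 0 0 0 0 0 0;1 0 0 0 0 0 0;1 0 0 0 0 0 0"

```text
t: 12.8
eef_pos: [0.4739, -0.3148, 0.0248]
tool_rot: [-0.0, -0.65, 0.76, 0.0]
contact_force: [-1.2, -0.4, 1.3]
gripper_width: 0.202
```

Run:
```python
from h import *
o,R=st();d=imaging.read_camera('side');save(d,'d5s.png',(200,200,360,290),5);st()
```

```text
t 12.8 p [ 0.4739 -0.3148  0.0248] az -98.9 zax [-5.e-04  1.e-04 -1.e+00] F [-1.24 -0.41  1.29] g 0.202
t 12.85 p [ 0.4739 -0.3148  0.0248] az -98.89 zax [-4.e-04 -0.e+00 -1.e+00] F [-1.16 -0.35  0.62] g 0.198
```

View pics/d5s.png

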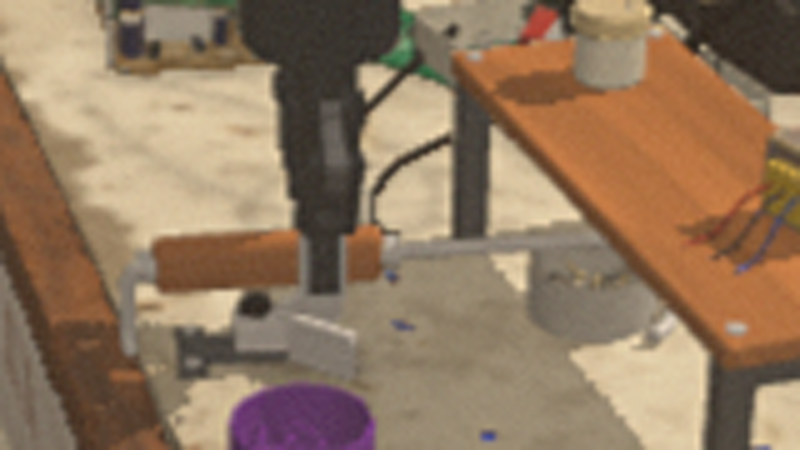

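Request:
apply_moves:
  moves: "1 0 0 -.04 0 0 0;1 0 0 -.045 0 0 0;1 0 0 0 0 0 0;1 0 0 0 0 0 0;1 0 0 0 0 0 0"

```text
t: 13.27
eef_pos: [0.4743, -0.3146, 0.0352]
tool_rot: [0.0, -0.65, 0.76, -0.0]
contact_force: [-0.1, -0.7, -1.1]
gripper_width: 0.196
```

Run:
```python
from h import *
o,R=st();S=imaging.read_camera('side')
p=o['eef_pos'][:2];a=np.radians(-8.9);u=np.array([np.cos(a),np.sin(a)]);z=.04+o['eef_pos'][2]-.0228
im=cv2.resize(S['image'][200:290,200:360,::-1],None,fx=5,fy=5,interpolation=cv2.INTER_CUBIC)
for s in (-80,35,60,85,110):
    for dz in (.004,-.004):
        x,y=proj(S,[*(p+u*s/1000),z+dz])[0];cv2.circle(im,(int((x-200+.5)*5),int((y-200+.5)*5)),1,(0,0,255),-1)
cv2.imwrite('pics/d6.png',im)
F=[];
for i in range(8): imaging.read_camera('side');F.append(bot.get_obs()['contact_force'])
print(np.mean(F,0),np.std(F,0))
```

```text
t 13.27 p [ 0.4743 -0.3146  0.0352] az -98.87 zax [ 4.e-04 -1.e-04 -1.e+00] F [-0.08 -0.75 -1.12] g 0.196
[ 0.38979569  0.00377552 -1.07666523] [0.45321145 0.46448673 0.42878282]
```

View pics/d6.png

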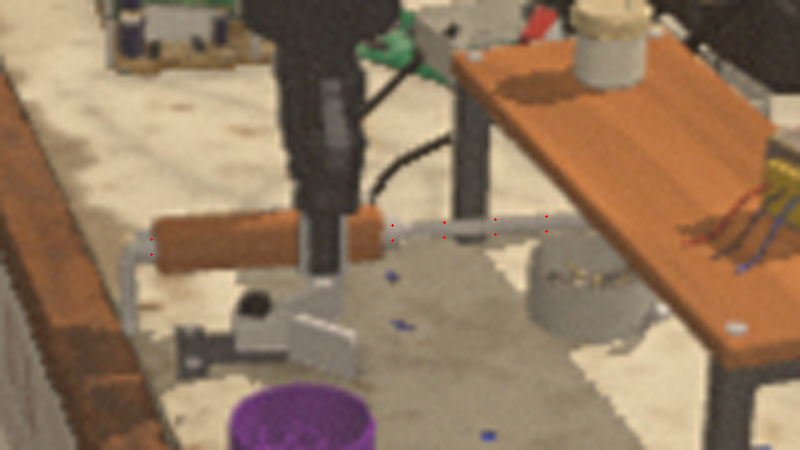

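Request:
apply_moves:
  moves: "1 .005 .02 0 0 0 0;1 .007 .03 0 0 0 0;1 .007 .03 0 0 0 0;1 .007 .03 0 0 0 0;1 .007 .03 0 0 0 0;1 .007 .03 0 0 0 0;1 .007 .03 0 0 0 0;1 .007 .03 0 0 0 0;1 .007 .03 0 0 0 0;1 .007 .03 0 0 0 0;1 .007 .03 0 0 0 0;1 .007 .03 0 0 0 0"

```text
t: 14.72
eef_pos: [0.4308, -0.318, 0.0351]
tool_rot: [0.0, -0.65, 0.76, -0.0]
contact_force: [0.8, 0.7, -1.7]
gripper_width: 0.193
```

Run:
```python
from h import *
o,R=st();S=imaging.read_camera('side');save(S,'e1s.png',(200,200,360,300),5)
S=imaging.read_camera('top');save(S,'e1t.png',(240,170,360,270),6)
```

```text
t 14.72 p [ 0.4308 -0.318   0.0351] az -98.89 zax [ 1.e-04 -1.e-04 -1.e+00] F [ 0.81  0.66 -1.69] g 0.193
```

View pics/e1s.png

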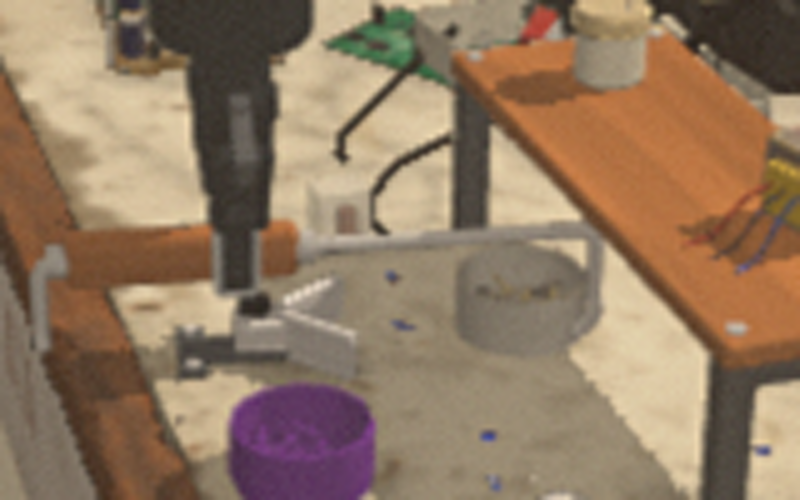

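View pics/e1t.png

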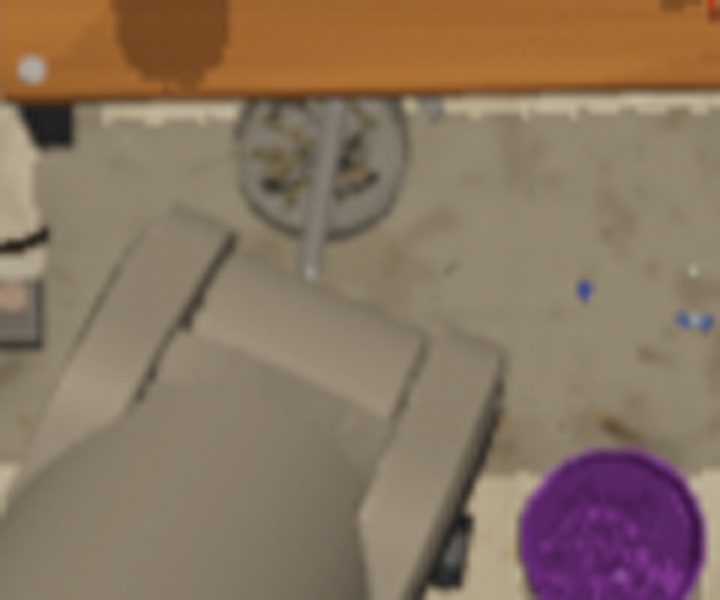

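Request:
apply_moves:
  moves: "1 .008 .027 0 0 0 0;1 .008 .027 0 0 0 0;1 .008 .027 0 0 0 0;1 .008 .027 0 0 0 0;1 .008 .027 0 0 0 0;1 .008 .027 0 0 0 0;1 .008 .027 0 0 0 0;1 .008 .027 0 0 0 0;1 .008 .027 0 0 0 0;1 .008 .027 0 0 0 0;1 .008 .027 0 0 0 0;1 .004 .01 0 0 0 0"

```text
t: 15.82
eef_pos: [0.3923, -0.3232, 0.0351]
tool_rot: [-0.0, -0.65, 0.76, 0.0]
contact_force: [0.7, 0.2, -0.6]
gripper_width: 0.195
```

Run:
```python
from h import *
o,R=st();S=imaging.read_camera('side');save(S,'e2s.png',(200,200,320,290),6)
T=imaging.read_camera('top');save(T,'e2t.png',(240,180,340,280),6)
F=[]
for i in range(6): imaging.read_camera('side');F.append(bot.get_obs()['contact_force'])
print(np.mean(F,0))
```

```text
t 15.82 p [ 0.3923 -0.3232  0.0351] az -98.91 zax [-3.e-04  0.e+00 -1.e+00] F [ 0.74  0.23 -0.62] g 0.195
[ 0.01426354 -0.21614663 -1.39773188]
```

View pics/e2s.png

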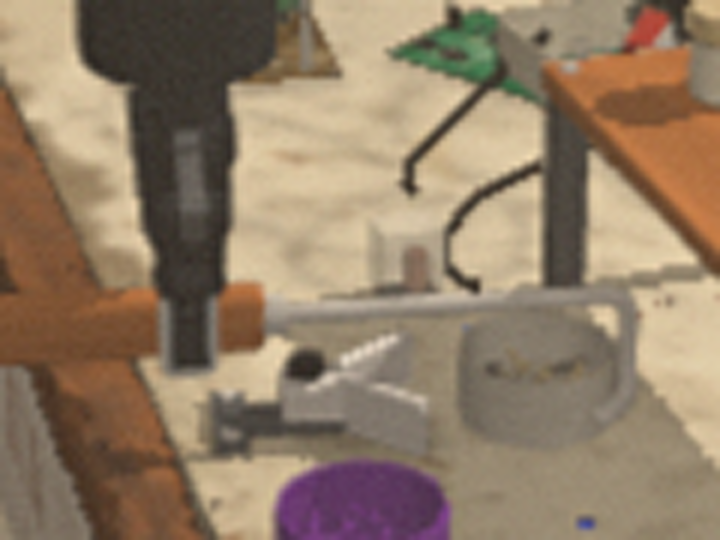

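View pics/e2t.png

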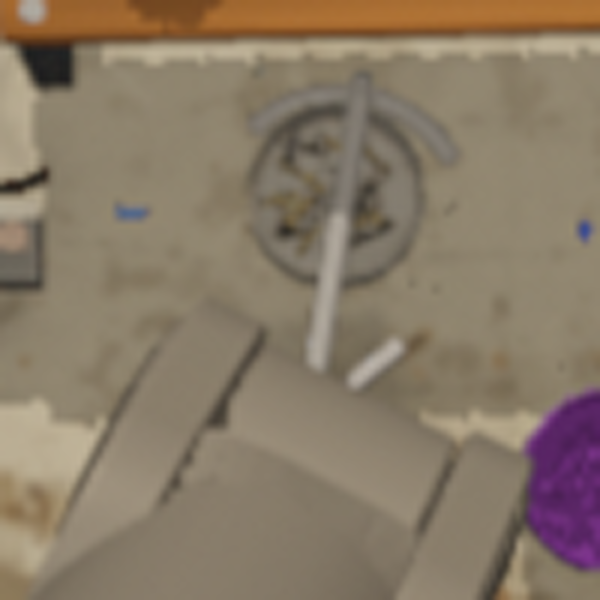

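Request:
apply_moves:
  moves: "1 .004 .025 0 0 0 0;1 .004 .025 0 0 0 0;1 .004 .025 0 0 0 0;1 .003 .025 0 0 0 0;1 .003 .025 0 0 0 0;1 .002 .02 0 0 0 0;1 .002 .02 0 0 0 0;1 .002 .02 0 0 0 0;1 0 .01 0 0 0 0;1 0 0 0 0 0 0;1 0 0 0 0 0 0"

```text
t: 17.13
eef_pos: [0.3691, -0.3223, 0.035]
tool_rot: [-0.0, -0.65, 0.76, 0.0]
contact_force: [-0.4, 0.2, -0.3]
gripper_width: 0.196
```

```bash
cat >> h.py <<'E'
def favg(n=10):
    F=[];P=[]
    for i in range(n): imaging.read_camera('side');o=bot.get_obs();F.append(o['contact_force']);P.append(o['eef_pos'])
    F=np.array(F);u=np.array([.985,-.17,0])
    print('t',round(o['t'],2),'F',np.round(F.mean(0),2),'along+x',round((F@u).mean(),2),'p',np.round(np.mean(P,0),4))
E
python3 - <<'E'
from h import *
o,R=st();S=imaging.read_camera('side');save(S,'e3s.png',(200,200,320,290),6)
T=imaging.read_camera('top');save(T,'e3t.png',(240,180,340,280),6)
favg()
E
```

```text
t 17.13 p [ 0.3691 -0.3223  0.035 ] az -98.89 zax [-5.e-04  2.e-04 -1.e+00] F [-0.4   0.2  -0.33] g 0.196
t 17.73 F [ 0.06  0.04 -1.17] along+x 0.06 p [ 0.3694 -0.3223  0.0351]
```

View pics/e3s.png

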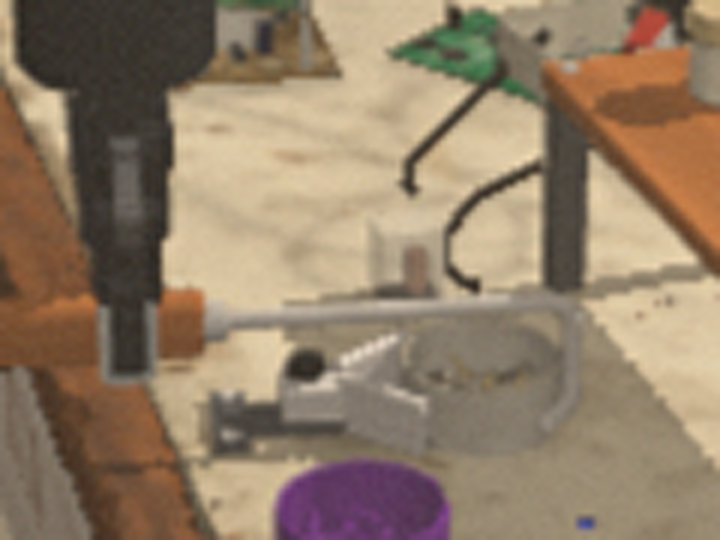

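View pics/e3t.png

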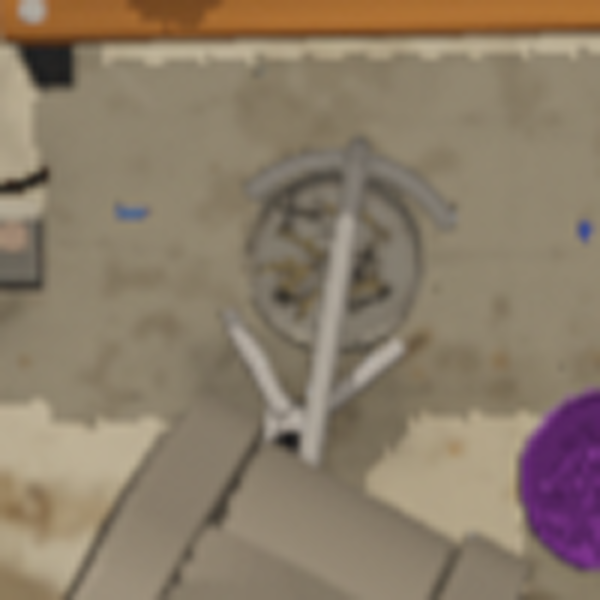

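Request:
apply_moves:
  moves: "1 -.002 .01 0 0 0 0;1 -.002 .01 0 0 0 0;1 0 .01 0 0 0 0;1 0 .005 0 0 0 0;1 0 0 0 0 0 0;1 0 0 0 0 0 0"

```text
t: 18.23
eef_pos: [0.3652, -0.3212, 0.0351]
tool_rot: [-0.0, -0.65, 0.76, 0.0]
contact_force: [-0.0, -0.6, -0.8]
gripper_width: 0.197
```

Request:
apply_moves:
  moves: "1 0 .008 0 0 0 0;1 0 0 0 0 0 0;1 0 0 0 0 0 0"

```text
t: 18.48
eef_pos: [0.3644, -0.3211, 0.0351]
tool_rot: [-0.0, -0.65, 0.76, 0.0]
contact_force: [0.6, -0.6, 0.2]
gripper_width: 0.196
```

Run:
```python
from h import *
favg(6)
T=imaging.read_camera('top');save(T,'e4t.png',(260,200,320,260),10)
```

```text
t 18.78 F [ 0.42  0.08 -0.79] along+x 0.4 p [ 0.3644 -0.3211  0.0351]
```

View pics/e4t.png

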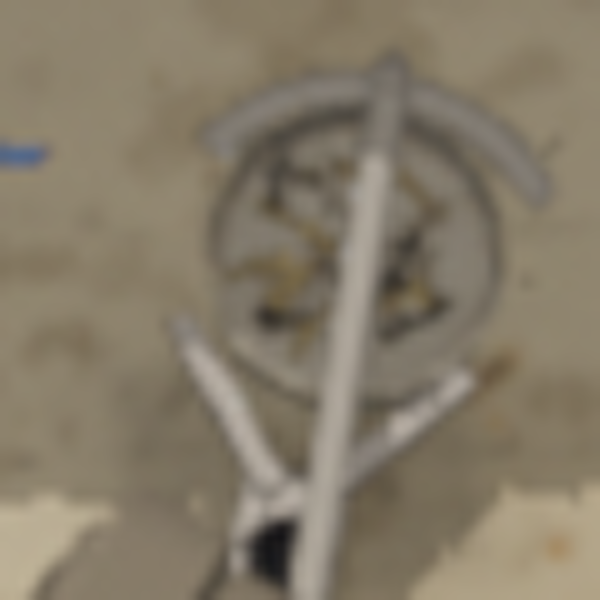

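Request:
apply_moves:
  moves: "1 -.006 .008 0 0 0 0;1 0 0 0 0 0 0;1 0 0 0 0 0 0"

```text
t: 19.08
eef_pos: [0.3637, -0.3201, 0.0351]
tool_rot: [0.0, -0.65, 0.76, -0.0]
contact_force: [1.0, 0.8, -1.3]
gripper_width: 0.196
```

Request:
apply_moves:
  moves: "1 -.006 .006 0 0 0 0;1 0 0 0 0 0 0;1 0 0 0 0 0 0"

```text
t: 19.33
eef_pos: [0.3632, -0.3193, 0.0352]
tool_rot: [0.0, -0.65, 0.76, -0.0]
contact_force: [2.1, 0.2, -0.8]
gripper_width: 0.2
```

Run:
```python
from h import *
favg(8)
T=imaging.read_camera('top');save(T,'e5t.png',(260,200,320,260),10)
```

```text
t 19.73 F [ 1.94  0.67 -1.43] along+x 1.8 p [ 0.3632 -0.3194  0.0351]
```

View pics/e5t.png

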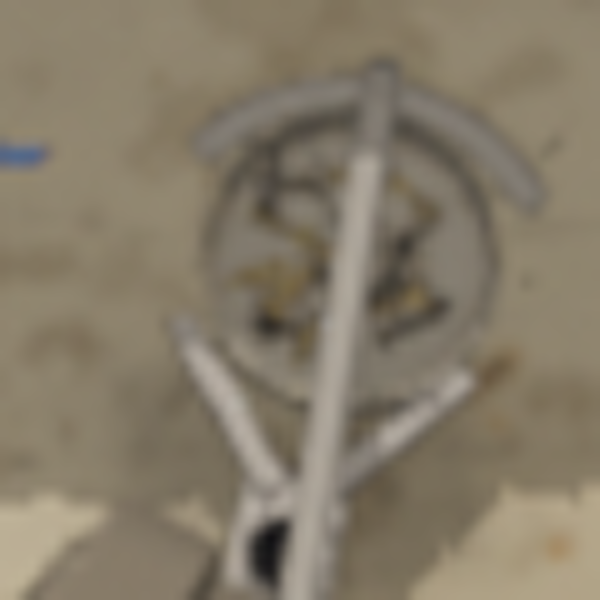

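Request:
apply_moves:
  moves: "1 -.006 .005 0 0 0 0;1 0 0 0 0 0 0;1 0 0 0 0 0 0"

```text
t: 20.03
eef_pos: [0.3628, -0.3186, 0.0352]
tool_rot: [0.0, -0.65, 0.76, -0.0]
contact_force: [2.9, 1.2, -1.6]
gripper_width: 0.197
```

Request:
apply_moves:
  moves: "1 -.004 .005 0 0 0 0;1 0 0 0 0 0 0;1 0 0 0 0 0 0"

```text
t: 20.28
eef_pos: [0.3624, -0.318, 0.0352]
tool_rot: [0.0, -0.65, 0.76, -0.0]
contact_force: [4.2, 1.2, -1.6]
gripper_width: 0.2
```

Run:
```python
from h import *
favg(8)
T=imaging.read_camera('top');save(T,'e6t.png',(260,200,320,260),10)
```

```text
t 20.68 F [ 4.89  1.19 -1.23] along+x 4.62 p [ 0.3624 -0.318   0.0352]
```

View pics/e6t.png

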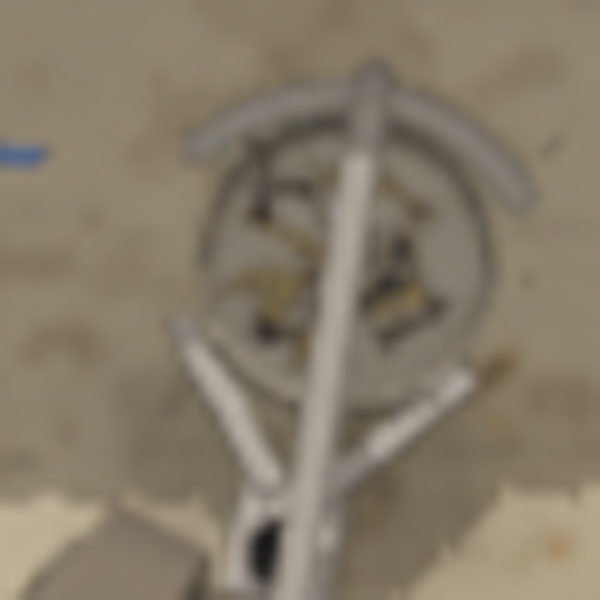

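Request:
apply_moves:
  moves: "1 -.008 0 0 0 0 0;1 0 0 0 0 0 0;1 -.008 0 0 0 0 0;1 0 0 0 0 0 0;1 0 0 0 0 0 0"

```text
t: 21.15
eef_pos: [0.362, -0.3161, 0.0351]
tool_rot: [-0.0, -0.65, 0.76, 0.0]
contact_force: [2.8, 0.5, -0.4]
gripper_width: 0.196
```

Run:
```python
from h import *
favg(8)
T=imaging.read_camera('top');save(T,'e7t.png',(260,200,320,260),10)
```

```text
t 21.55 F [ 3.3   0.98 -1.37] along+x 3.09 p [ 0.3621 -0.3161  0.0351]
```

View pics/e7t.png

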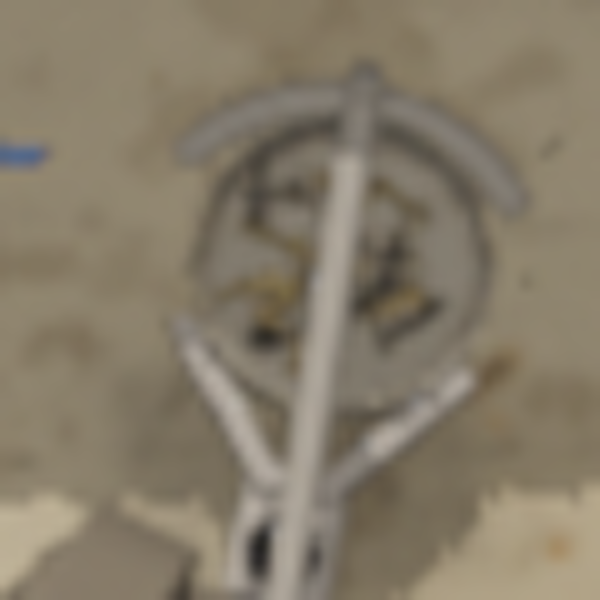

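Request:
apply_moves:
  moves: "1 -.004 .005 0 0 0 0;1 0 0 0 0 0 0;1 0 0 0 0 0 0;1 0 0 0 0 0 0"

```text
t: 21.93
eef_pos: [0.3619, -0.3156, 0.0352]
tool_rot: [0.0, -0.65, 0.76, -0.0]
contact_force: [3.5, 1.4, -0.9]
gripper_width: 0.194
```

Request:
apply_moves:
  moves: "1 -.004 .005 0 0 0 0;1 0 0 0 0 0 0;1 0 0 0 0 0 0;1 0 0 0 0 0 0"

```text
t: 22.27
eef_pos: [0.3616, -0.3151, 0.0352]
tool_rot: [0.0, -0.65, 0.76, -0.0]
contact_force: [4.6, 1.9, -1.4]
gripper_width: 0.198
```

Run:
```python
from h import *
favg(8)
T=imaging.read_camera('top');save(T,'e8t.png',(260,200,320,260),10)
```

```text
t 22.67 F [ 4.68  0.47 -1.19] along+x 4.53 p [ 0.3616 -0.3151  0.0352]
```

View pics/e8t.png

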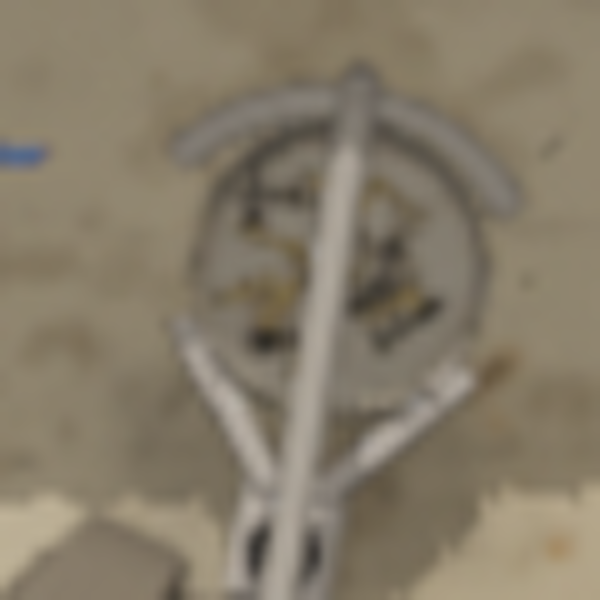

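Request:
apply_moves:
  moves: "1 -.003 .006 0 0 0 0;1 0 0 0 0 0 0;1 0 0 0 0 0 0;1 0 0 0 0 0 0"

```text
t: 23.05
eef_pos: [0.3615, -0.3148, 0.0354]
tool_rot: [0.0, -0.65, 0.76, -0.001]
contact_force: [6.2, 0.6, -0.9]
gripper_width: 0.193
```

Request:
apply_moves:
  moves: "1 -.002 .006 0 0 0 0;1 0 0 0 0 0 0;1 0 0 0 0 0 0;1 0 0 0 0 0 0"

```text
t: 23.38
eef_pos: [0.3613, -0.3147, 0.0355]
tool_rot: [0.001, -0.65, 0.76, -0.001]
contact_force: [6.0, 0.6, -2.2]
gripper_width: 0.199
```

Run:
```python
from h import *
favg(10)
T=imaging.read_camera('top');save(T,'e9t.png',(260,200,320,260),10)
```

```text
t 23.88 F [ 6.89  0.35 -1.76] along+x 6.73 p [ 0.3613 -0.3147  0.0355]
```

View pics/e9t.png

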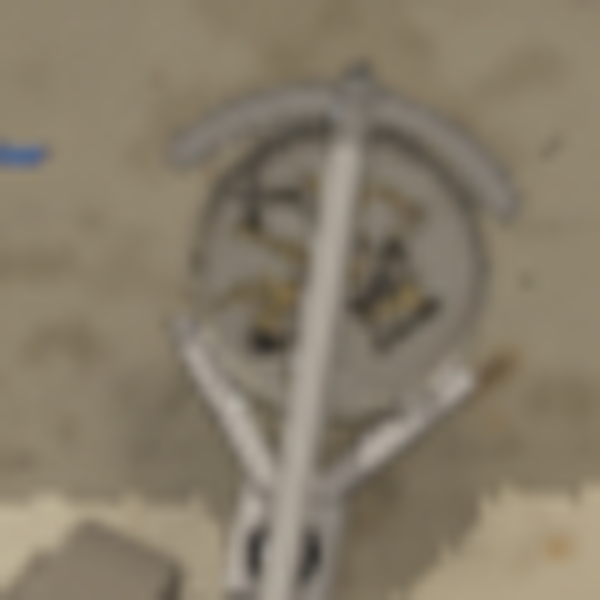

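Request:
apply_moves:
  moves: "1 0 .006 0 0 0 0;1 0 0 0 0 0 0;1 0 0 0 0 0 0;1 0 0 0 0 0 0;1 0 0 0 0 0 0;1 0 0 0 0 0 0"

```text
t: 24.43
eef_pos: [0.3612, -0.3147, 0.0356]
tool_rot: [0.001, -0.65, 0.76, -0.002]
contact_force: [7.4, 0.8, -1.7]
gripper_width: 0.193
```

Run:
```python
from h import *
favg(10)
```

```text
t 24.93 F [ 7.97  0.49 -1.94] along+x 7.77 p [ 0.3612 -0.3147  0.0356]
```

Request:
apply_moves:
  moves: "1 0 .004 0 0 0 0;1 0 0 0 0 0 0;1 0 0 0 0 0 0;1 0 0 0 0 0 0;1 0 0 0 0 0 0;1 0 0 0 0 0 0;1 0 0 0 0 0 0;1 0 0 0 0 0 0"

```text
t: 25.6
eef_pos: [0.3611, -0.3147, 0.0357]
tool_rot: [0.001, -0.651, 0.759, -0.002]
contact_force: [9.0, 0.7, -1.8]
gripper_width: 0.194
```

Run:
```python
from h import *
favg(8)
T=imaging.read_camera('top');S=imaging.read_camera('side')
for n,c in(('top',T),('side',S)):
    for r in nets.spot_point(c,'tin_center')[:3]: print(n,round(r['score'],2),r['location'],np.round(pix2world(c,r['location'],.0145),4))
save(S,'e10s.png',(200,200,320,290),6)
```

```text
t 26.0 F [ 8.64  0.12 -2.21] along+x 8.49 p [ 0.3611 -0.3147  0.0357]
top 0.94 [294.7, 224.6] [ 0.5034 -0.3389  0.0145]
top 0.81 [338.0, 262.0] [ 0.4259 -0.429   0.0145]
side 0.98 [278.9, 265.8] [ 0.5027 -0.3477  0.0145]
side 0.75 [260.8, 290.4] [ 0.4312 -0.441   0.0145]
side 0.63 [268.5, 246.0] [ 0.5091 -0.2416  0.0145]
```

View pics/e10s.png

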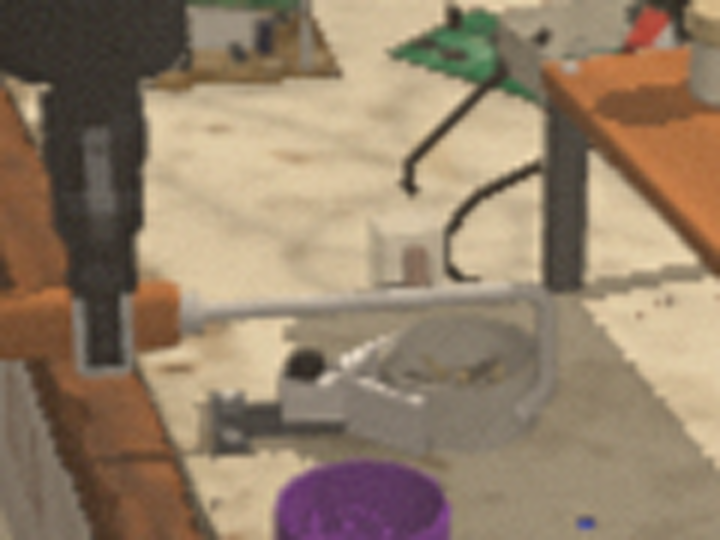

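Request:
apply_moves:
  moves: "1 0 -.008 0 0 0 0;1 0 -.01 0 0 0 0;1 0 -.015 0 0 0 0;1 0 -.025 0 0 0 0;1 0 -.025 0 0 0 0;1 0 -.02 0 0 0 0;1 0 0 0 0 0 0;1 0 0 0 0 0 0;1 0 0 0 0 0 0"

```text
t: 26.95
eef_pos: [0.3705, -0.3159, 0.035]
tool_rot: [-0.0, -0.65, 0.76, 0.0]
contact_force: [-0.6, -0.6, -2.3]
gripper_width: 0.197
```

Run:
```python
from h import *
st()
T=imaging.read_camera('top');S=imaging.read_camera('side')
save(S,'f1s.png',(200,200,320,290),6);save(T,'f1t.png',(260,200,320,260),10)
favg(5)
```

```text
t 26.95 p [ 0.3705 -0.3159  0.035 ] az -98.9 zax [-7.e-04  2.e-04 -1.e+00] F [-0.61 -0.61 -2.32] g 0.197
t 27.3 F [-0.13  0.09 -1.28] along+x -0.15 p [ 0.3708 -0.3159  0.0351]
```

View pics/f1t.png

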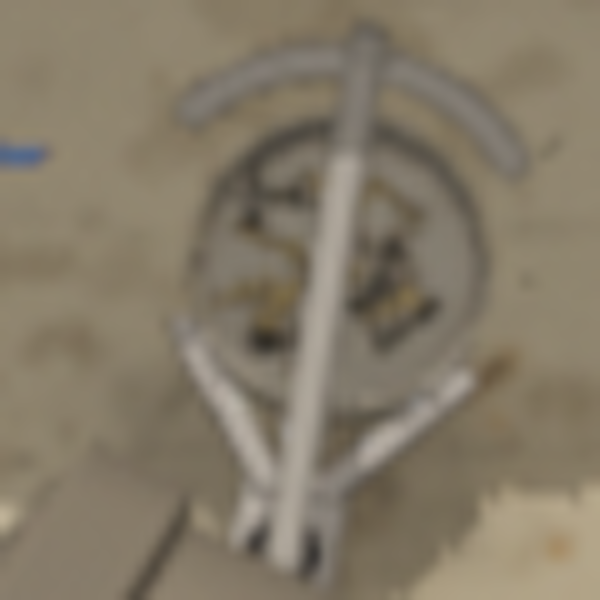

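View pics/f1s.png

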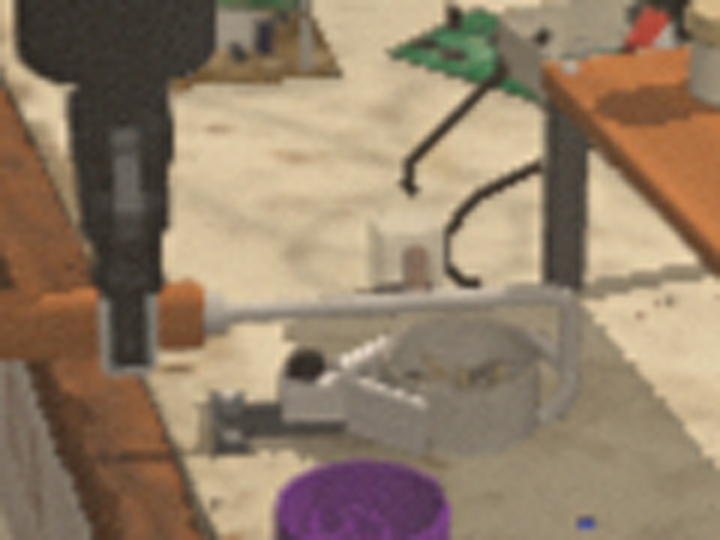

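Request:
apply_moves:
  moves: "1 0 0 -.05 0 0 0;1 0 0 -.08 0 0 0;1 0 0 -.1 0 0 0;1 0 0 -.15 0 0 0;1 0 0 -.2 0 0 0;1 0 0 -.2 0 0 0;1 0 0 -.2 0 0 0;1 0 0 -.2 0 0 0;1 0 0 -.1 0 0 0;1 0 .1 0 0 0 0;1 0 .1 0 0 0 0;1 0 0 0 0 0 0"

```text
t: 28.3
eef_pos: [0.3429, -0.3114, 0.1876]
tool_rot: [-0.001, -0.649, 0.76, 0.002]
contact_force: [-1.3, -0.3, -1.7]
gripper_width: 0.2
```

Run:
```python
from h import *
o,R=st();S=imaging.read_camera('side')
p=o['eef_pos'][:2];a=np.radians(-8.9);u=np.array([np.cos(a),np.sin(a)]);z=.04+o['eef_pos'][2]-.0228
im=cv2.resize(S['image'][150:300,160:330,::-1],None,fx=4.5,fy=4.5,interpolation=cv2.INTER_CUBIC)
for s in (-80,40,60,85,110,140,174):
    for dz in (.004,-.004):
        x,y=proj(S,[*(p+u*s/1000),z+dz])[0];cv2.circle(im,(int((x-160+.5)*4.5),int((y-150+.5)*4.5)),1,(0,0,255),-1)
cv2.imwrite('pics/f2.png',im)
```

```text
t 28.3 p [ 0.3429 -0.3114  0.1876] az -99.0 zax [-0.0038  0.0015 -1.    ] F [-1.28 -0.25 -1.66] g 0.2
```

View pics/f2.png

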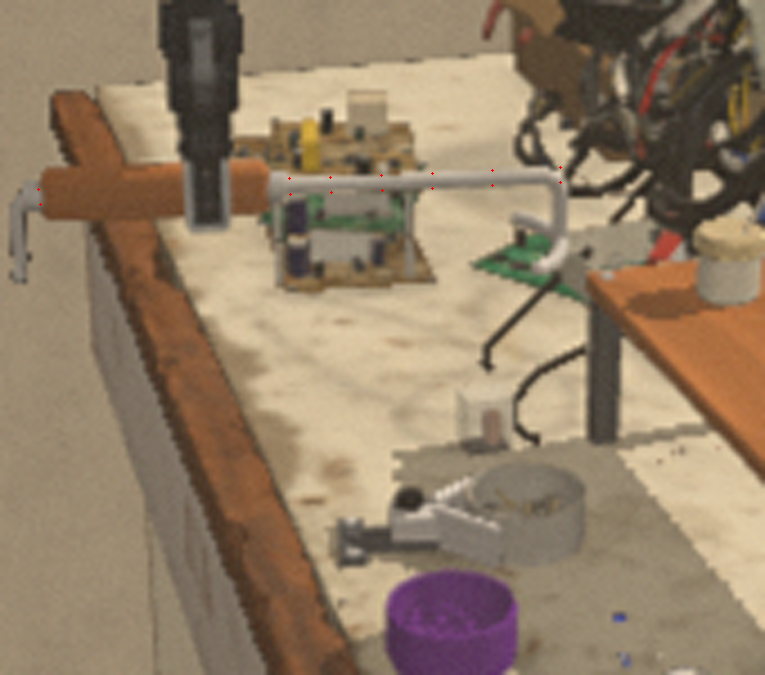

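Request:
apply_moves:
  moves: "1 0 0 0 0 0 -.5;1 0 0 0 0 0 -1;1 0 0 0 0 0 -1;1 0 0 0 0 0 -1;1 0 0 0 0 0 -1;1 0 0 0 0 0 -1;1 0 0 0 0 0 -1;1 0 0 0 0 0 -1;1 0 0 0 0 0 -1;1 0 0 0 0 0 -1;1 0 0 0 0 0 -1;1 0 0 0 0 0 -1"

```text
t: 29.35
eef_pos: [0.3464, -0.3117, 0.1875]
tool_rot: [-0.0, 0.896, -0.444, -0.001]
contact_force: [0.2, -0.2, -1.1]
gripper_width: 0.199
```

Request:
apply_moves:
  moves: "1 0 0 0 0 0 -1;1 0 0 0 0 0 -1;1 0 0 0 0 0 -1;1 0 0 0 0 0 -1;1 0 0 0 0 0 -1;1 0 0 0 0 0 -1;1 0 0 0 0 0 -1;1 0 0 0 0 0 -1;1 0 0 0 0 0 -1;1 0 0 0 0 0 -1;1 0 0 0 0 0 -.5;1 0 0 0 0 0 0"

```text
t: 30.35
eef_pos: [0.3465, -0.3117, 0.1876]
tool_rot: [-0.001, 0.996, -0.094, -0.001]
contact_force: [-0.1, -0.5, -1.4]
gripper_width: 0.195
```

Run:
```python
from h import *
o,R=st();d=np.array([.4304,-.1652,.0228])-o['eef_pos'];print(np.round(R.T@d/.12,3))
```

```text
t 30.35 p [ 0.3465 -0.3117  0.1876] az -10.83 zax [-0.0015  0.0016 -1.    ] F [-0.13 -0.46 -1.4 ] g 0.195
[ 0.46  -1.329  1.374]
```

Request:
apply_moves:
  moves: "1 .04 -.12 0 0 0 0;1 .07 -.2 0 0 0 0;1 .08 -.23 0 0 0 0;1 .08 -.23 0 0 0 0;1 .08 -.23 0 0 0 0;1 .07 -.2 0 0 0 0;1 .04 -.12 0 0 0 0;1 0 0 .2 0 0 0;1 0 0 .2 0 0 0;1 0 0 .2 0 0 0;1 0 0 .2 0 0 0;1 0 0 .2 0 0 0"

```text
t: 31.35
eef_pos: [0.4309, -0.1657, 0.0671]
tool_rot: [-0.0, 0.995, -0.096, -0.0]
contact_force: [0.2, -1.2, -0.8]
gripper_width: 0.197
```

Request:
apply_moves:
  moves: "1 0 0 .15 0 0 0;1 0 0 .1 0 0 0;1 0 0 .05 0 0 0;1 0 0 .03 0 0 0;1 0 0 .02 0 0 0;1 0 0 .01 0 0 0;1 0 0 0 0 0 0;1 0 0 0 0 0 0"

```text
t: 32.02
eef_pos: [0.432, -0.1661, 0.0261]
tool_rot: [0.0, 0.995, -0.095, 0.001]
contact_force: [-0.3, -0.7, -1.7]
gripper_width: 0.195
```

Run:
```python
from h import *
o,R=st();S=imaging.read_camera('side');save(S,'g2s.png',(170,160,320,270),5)
favg(4)
```

```text
t 32.02 p [ 0.432  -0.1661  0.0261] az -10.91 zax [ 1.1e-03 -4.0e-04 -1.0e+00] F [-0.27 -0.66 -1.67] g 0.195
t 32.27 F [ 0.11 -0.32 -0.64] along+x 0.16 p [ 0.4318 -0.1661  0.0259]
```

View pics/g2s.png

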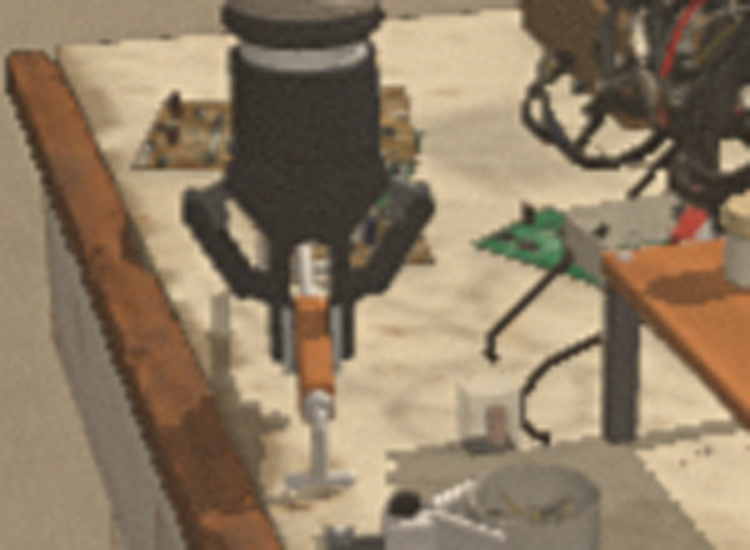

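Request:
apply_moves:
  moves: "1 0 0 .01 0 0 0;1 0 0 .008 0 0 0;1 0 0 .007 0 0 0;1 0 0 0 0 0 0;1 0 0 0 0 0 0"

```text
t: 32.68
eef_pos: [0.4316, -0.166, 0.0228]
tool_rot: [0.0, 0.995, -0.095, 0.0]
contact_force: [-1.2, 0.3, 5.2]
gripper_width: 0.198
```

Run:
```python
from h import *
st();favg(4)
```

```text
t 32.68 p [ 0.4316 -0.166   0.0228] az -10.89 zax [ 0.e+00 -4.e-04 -1.e+00] F [-1.22  0.27  5.22] g 0.198
t 32.88 F [-1.6   0.44  5.65] along+x -1.65 p [ 0.4316 -0.166   0.0228]
```

Standing on the bench (about 5 N down, as at pick-up). Release and rise.

Request:
apply_moves:
  moves: ".4 0 0 0 0 0 0;.2 0 0 0 0 0 0;0 0 0 0 0 0 0;-.5 0 0 0 0 0 0;-1 0 0 0 0 0 0;-1 0 0 0 0 0 0;-1 0 0 0 0 0 0;-1 0 0 0 0 0 0"
  force: 20

```text
t: 33.55
eef_pos: [0.4315, -0.1659, 0.0225]
tool_rot: [0.0, 0.995, -0.095, -0.0]
contact_force: [0.3, -0.7, -0.6]
gripper_width: 1.001
```

Request:
apply_moves:
  moves: "-1 0 0 -.05 0 0 0;-1 0 0 -.1 0 0 0;-1 0 0 -.2 0 0 0;-1 0 0 -.25 0 0 0;-1 0 0 -.25 0 0 0;-1 0 0 -.25 0 0 0;-1 0 0 -.25 0 0 0;-1 -.2 0 -.2 0 0 0;-1 -.2 0 0 0 0 0;-1 -.2 0 0 0 0 0;-1 0 0 0 0 0 0"

```text
t: 34.47
eef_pos: [0.3564, -0.1518, 0.2086]
tool_rot: [0.001, 0.995, -0.095, -0.001]
contact_force: [-0.6, 0.3, -0.5]
gripper_width: 1.002
```

Run:
```python
from h import *
st();T=imaging.read_camera('top');S=imaging.read_camera('side')
for n,c in(('top',T),('side',S)):
  for k,z in(('tin_center',.0145),('hook_handle',.04),('hook_cradle',.0045),('relay',0),('flux_pot',.102),('transformer',.102),('big_cap',0),('pcb_small',0)):
    for r in nets.spot_point(c,k)[:2]: print(n,k,round(r['score'],2),np.round(pix2world(c,r['location'],z),4))
save(T,'z_t.png',(110,140,430,290),2.5);save(S,'z_s.png',(190,180,350,300),5)
```

```text
t 34.47 p [ 0.3564 -0.1518  0.2086] az -10.94 zax [-0.0031 -0.0013 -1.    ] F [-0.56  0.29 -0.54] g 1.002
top tin_center 0.96 [ 0.4286 -0.4303  0.0145]
top tin_center 0.91 [ 0.5133 -0.3359  0.0145]
top hook_handle 0.9 [ 0.4291 -0.1798  0.04  ]
top hook_handle 0.22 [ 0.6227 -0.3843  0.04  ]
top hook_cradle 0.96 [ 0.4576 -0.039   0.0045]
top relay 0.66 [ 0.5084 -0.22    0.    ]
top flux_pot 0.87 [ 0.6302 -0.2869  0.102 ]
top transformer 0.98 [ 0.6404 -0.4669  0.102 ]
top big_cap 0.45 [ 0.5094 -0.5561  0.    ]
top big_cap 0.33 [ 0.4603 -0.0336  0.    ]
top pcb_small 0.61 [ 0.4095 -0.5499  0.    ]
side tin_center 0.93 [ 0.5021 -0.3455  0.0145]
side hook_handle 0.82 [ 0.4328 -0.1704  0.04  ]
side hook_cradle 0.62 [ 0.4556 -0.0513  0.0045]
side hook_cradle 0.49 [ 0.4069 -0.569   0.0045]
side relay 0.72 [ 0.5129 -0.2248  0.    ]
side flux_pot 0.67 [ 0.6382 -0.2621  0.102 ]
side flux_pot 0.24 [ 0.6381 -0.4596  0.102 ]
side transformer 0.73 [ 0.6325 -0.4724  0.102 ]
side big_cap 0.55 [ 0.5053 -0.555   0.    ]
side pcb_small 0.69 [ 0.4066 -0.5659  0.    ]
side pcb_small 0.59 [ 0.4449 -0.0858  0.    ]
```

View pics/z_t.png

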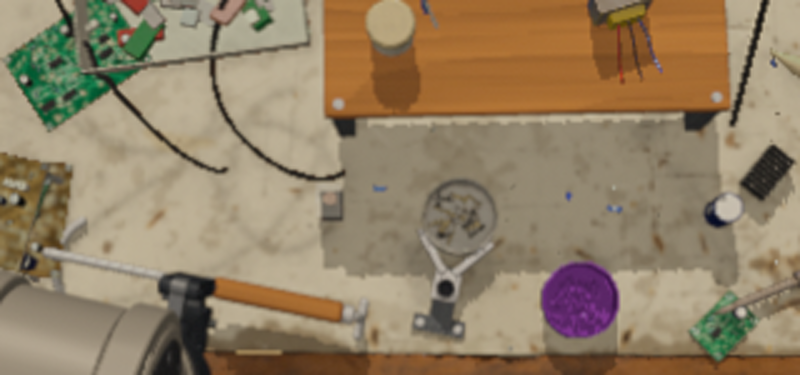

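View pics/z_s.png

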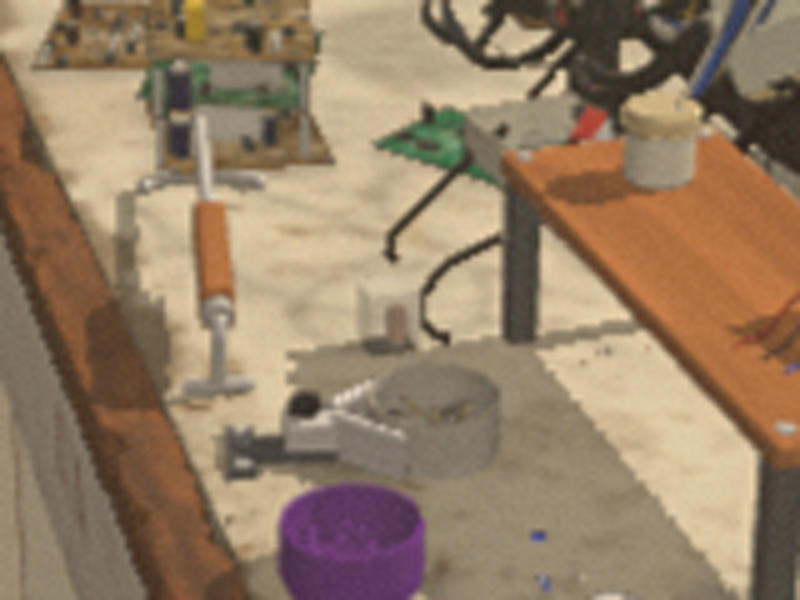

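Run:
```python
from h import *
T=imaging.read_camera('top');save(T,'zz.png',(265,200,325,275),10)
S=imaging.read_camera('side');save(S,'zzs.png',(230,245,295,285),12)
import pickle;pickle.dump((T,S),open('c9.pkl','wb'))
```

```text
(no output)
```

View pics/zz.png

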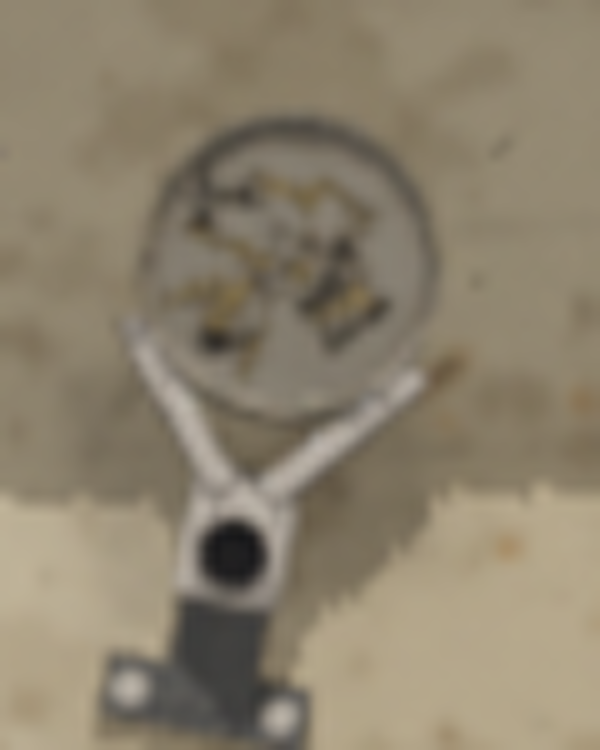

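View pics/zzs.png

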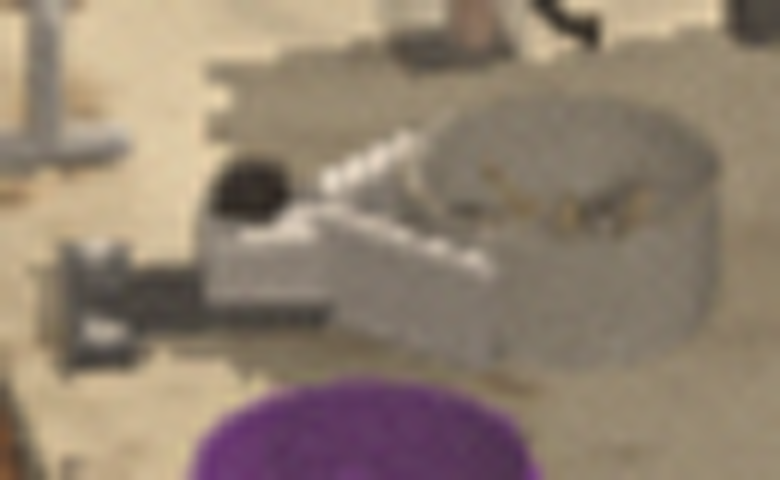

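Run:
```python
from h import *
st();print(bot.hand_in())
```

```text
t 35.47 p [ 0.3609 -0.1523  0.2085] az -10.89 zax [ 1.e-04 -1.e-04 -1.e+00] F [-0.44  0.36  0.08] g 1.0
the job is handed in; nothing more can be done
None
```

I pulled the grey tin out from under the riser with the hook and seated it in the V-stop. I then set the hook back down in its original place and handed the job in at t ≈ 35.5 s. No verdict is reported.

- **Snugging the tin:** I raised the pull in small steps and held it for over half a second. It averaged 8.5 N over the last 0.4 s, and the highest single reading at the wrist was 9.0 N against the 14 N limit. The fingers stayed on the wooden handle throughout.
- **Tin at the end:** the last pictures show it upright and touching both walls of the V. I judge it within about 1 mm of the V's centre line. One top-view network reading put the tin about 10 mm further out in x than the others. I trusted the enlarged pictures, which show it seated.
- **Hook at the end:** it stands level within a few millimetres of where it started, with its cradle about 0.3 m from the tin.
- **Everything else:** most re-measured bystander positions differ by up to about 10 mm from the first ones. The side camera's flux-pot reading shifted by about 17 mm. I put both down to network scatter, because the pictures show nothing displaced.
- **Contact on the way:** when I first lowered the hook behind the tin, something rested on a solid surface with about 6 N, most likely the hook's foot or my fingertips on the fixed nest. I raised the hook about 10 mm and dragged at that height.

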